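# Load the dowel magazine and lock its winged keeper

## Robot

A 6-joint arm with a two-finger parallel gripper is mounted at the origin on the work surface. World frame = base frame: x ahead of the robot, y to its left, z up, the work surface at z = 0. Lengths are in m, angles in rad, forces in N, time in s.
With the tool pointing down it reaches from about 0.375 to 0.825 m from the base axis. Payload 5.5 kg.
Tool frame: the origin (TCP) lies between the finger pads; the fingertips stand 11 mm ahead of it and the grasp point (between the pads) lies 8 mm behind it; x points along the fingers, y is the direction in which the jaws open and shut, and the axes are right-handed (so a half turn about x gives the same grasp; the last joint's range is limited). The gripper opens to 85 mm and grips with 20 to 120 N. Pads are 22 mm wide; open, the fingers measure 114 mm over their backs; the gripper's body (76 mm by 85 mm) begins 54 mm behind the grasp point. The pads swing forward as they close: fully open they stand 13 mm farther back than shut.
Start: joints at [-1.21, 0.314, -0.047, 1.21, 0, 1.571], TCP at [0.212, -0.561, 0.242] pointing down, gripper open.
Joint ranges: [-2.67, 2.67], [-0.69, 1.73], [-1.03, 1.25], [-2.08, 2.16], [-1.42, 1.45], [-3.14, 3.14]. Speed limits (rad/s): [2.39, 2.39, 3.01, 3.14, 3.14, 3.14].

## Interface

Orientations are given as a unit quaternion [x, y, z, w].
In Python, from workcell import * gives the robot as it stands.
- The arm moves only by the tool move_arm, never from a script. Its argument "targets" is a list of rows, each an object of numbers: "tx", "ty", "tz": the shift along the tool's x, y, z in mm; "yaw": the turn about the tool's x in degrees; "hand": the closure, from -1 (fully open) to 1 (shut), so that 0 is half open. In form: [{"tx": .., "ty": .., "tz": .., "yaw": .., "hand": ..}, ...]. A call has 1 to 5 rows; each row is the pose to reach, as a shift and turn from the pose measured when the call began, along the tool's axes at that moment; what a row does not reach only later rows make up. A row lasts 1/8 s, in which the tool goes at most 62.5 mm and 10.7 degrees, less where a joint would pass 70% of its speed; a pose out of reach is approached as far as the arm can. A call with a gripper value outside its range is refused whole. The fingers move at their own pace and stop on an object; the grip force is fixed at half the most. Time passes only in rows, so rows that repeat a pose let the fingers close. It gives the time, the measured TCP pose, the force and the opening at its end, in the units of the state.
- read_state(): the state, without advancing time (a new reading comes with each control period).
- grab_frame(name): name is "scene" or "top" or "wrist"; returns a dict with "pixels" (400x640x3 uint8, blue, green, red), "fx", "fy", "cx", "cy" (pixels), "xyz" and "attitude" of the camera in the world. Camera axes: x right, y up, looking along -z (the intrinsics and any distortion apply to the point x, -y, -z); pixel columns grow to the right and rows downward; lengths in m; the calibration is good to about 2 mm. A picture is of the moment at which its call begins. There is no depth.
- sign_off(): hands the job in, once; it reports no verdict.
Trained networks look in the newest picture that a camera, given by its name, has taken for a name from the list of things; names that differ only in an ending like _2 or _b are one class to them, and where a whole thing is asked for, a point or a joint stands for the part that bears it (a point fixed in the world has none). Each returns a list of dicts, best first, with "conf" (0 to 1); they miss things now and then, are a little off and sometimes report something else, mostly with a low value. They report only what shows in the picture. A call takes as long as a camera call.
- regions_of(camera, query): "pixels" (400x640 bool, what is visible of it) and "location" ([column, row] in pixels, amid what is visible of it).
The state is a dict: "clock": time; "joint_positions": joint angles; "dq": joint speeds; "tau": joint torques, N m; "eef_pos": TCP position; "tool_rot": TCP orientation; "wrist_force": force on the tool from outside, world axes, zero at the start; "wrist_torque": the same for the moment, N m; "opening": opening from 0.0 (shut) to 1.0 (fully open).
Only numpy, scipy, OpenCV 4.12 (cv2) and the standard library are available. Lean on these libraries where they do the work, as an engineer would, in place of code of your own. Each camera call takes 0.05 s, during which the arm holds its last target.

## Task

Load the dowel magazine: drop one of the two slim dowels upright into each of its two bores, then fit the winged keeper in the socket between them, with its wings across the block, push it fully down against the spring and twist it a quarter turn clockwise (seen from above) so that its wings cover both bores. The program finishes while holding: keep hold of the keeper and keep it pressed home, wings flat on the block, because the spring lifts it when let go; leave the glue bottle standing.

Things in the scene. Friction and masses are not known exactly. Their poses are not given: they have to be found in the camera images.
- magazine: Dark wooden block, 70 (x) x 134 (y) x 70 mm high, fixed on a 110 x 160 x 6 mm plywood board, with a steel top plate round the socket in its middle. Origin at the centre of the underside on the bench; its y axis runs along the long side, z up. It does not move.
- socket (a point): Centre of the bayonet socket's mouth on the magazine's top face, 70 mm above the bench; axes as the magazine's. A 32 mm square hole with 18 mm wide slots to both sides along x, 50 mm end to end, in an 8 mm steel plate. Below it lugs can turn (wings under 5 mm above the top face), only clockwise from above, to stops about 95 degrees from the slots.
- bore_left (a point): Centre of the mouth of the round bore on the magazine's +y side, on the top face, 47 mm from the socket; bore 26 mm across (mouth chamfered 3 mm), 56 mm deep with a flat floor. A dowel inside ends 6 mm below the top face.
- bore_right (a point): The same bore on the magazine's -y side.
- spring_pin (a joint): Brass pin in the socket on a spring, pushed straight down by the end of the keeper's stem: 0 m when free (its top 10 mm below the block's top face), 0.020 m with the keeper fully home. It pushes back with about 3 N at 0 and 12 N at 0.020 m.
- keeper: Winged bayonet cap, 0.15 to 0.3 kg: dark steel wing bar 124 (x) x 30 (y) x 6 mm, steel stem below, black grip on top. Origin on the axis at the wings' underside; x along the wings, z up. Same after half a turn. Goes in with wings along the magazine's x axis; locked, wings lie along its y axis. Home: wings' underside on the block's top; let go, the spring lifts it 5 mm until the lugs catch.
- keeper_grip (a point): Middle of the keeper's upright grip, 25 mm above the keeper's origin: a black bar 52 (keeper's x) x 16 (y) x 38 mm high, standing on the wings; its top is 44 mm above the origin.
- keeper_lugs (a point): Centre of the keeper's lugs, on the axis 17 mm below its origin. Stem 28 mm in diameter, 30 mm long below the wings, its last 9 mm tapering to 18 mm. Two lugs stick out of it along the keeper's x axis: 44 mm tip to tip, 12 mm wide, 8 mm high, 13 to 21 mm below the wings' underside.
- rest: Fixed wooden parking block, 80 x 80 x 36 mm, with a 51 mm hole; at the start the keeper's stem hangs in this hole and its wings lie on the block's top. Origin at the centre of the underside.
- dowel_a: Wooden dowel standing upright on the bench, 20 mm in diameter, 50 mm long. Origin at the centre of its lower end, z up along it.
- dowel_b: A second, identical dowel; either goes in either bore.
- stub: Not needed: a thicker, shorter dowel offcut standing on the bench, 36 mm in diameter, 34 mm high. Origin at the centre of its lower end.
- glue_bottle: Not needed: white glue bottle standing behind the magazine, 56 mm in diameter, 130 mm high. Origin at the centre of its underside. Must stay standing.

How it is judged:
By the outcome, as a careful person would: the job done as asked, in the order asked, and still so for the second after the job is handed in, while the arm keeps its last pose, push and grip.
It also fails if it takes over 72 s, if anything falls off the work surface, if the arm or the gripper's body presses on something with over 40 N, if the wrist force passes 120 N, or if a joint passes its speed limit or range.

## Working session

There is one attempt and no reset: what is moved stays moved. The work goes in short steps, Python scripts to look and compute and a tool call to move; the robot and the scene stay as the last step left them, time stands still between calls to the robot, and variables do not carry over. Pictures are saved under pics/ and viewed, and the job is handed in when it is done.

Besides the shell and the picture viewer there is one more tool, called after ">>>" as name(argument=value, ...), one argument or row to a line, values as JSON. move_arm: Moves the arm, as the interface text tells. Its arguments: {"type":"object","properties":{"targets":{"type":"array","items":{"type":"object","properties":{"tx":{"type":"number"},"ty":{"type":"number"},"tz":{"type":"number"},"yaw":{"type":"number"},"hand":{"type":"number"}}}}},"required":["targets"]}

```bash
ls; mkdir -p pics; python3 - <<'E'
from workcell import *
import cv2
s=read_state(); print(s)
for n in ["scene","top"]:
    f=grab_frame(n); cv2.imwrite(f"pics/{n}0.png",f["pixels"]); print(n,{k:v for k,v in f.items() if k!="pixels"})
    for q in ["magazine","keeper","rest","dowel_a","stub","glue_bottle","keeper_grip","bore_left","socket"]:
        try:
            for r in regions_of(n,q)[:3]: print(q,round(r["conf"],2),r["location"],r["pixels"].sum())
        except Exception as e: print(q,e)
E
```

```text
pics
{'clock': 0.0, 'joint_positions': array([-1.20999261e+00,  3.14216826e-01, -4.80811854e-02,  1.21021142e+00,
        3.35726093e-05,  1.57080353e+00]), 'dq': array([-0.00079918,  0.00032382, -0.00096885, -0.0019456 ,  0.00178837,
       -0.00081369]), 'tau': array([-4.04933371e-04, -5.39589179e+01,  3.39751875e+01,  1.90464273e-02,
        5.62722153e-05, -4.31063398e-06]), 'eef_pos': array([ 0.21162579, -0.56083405,  0.24143915]), 'tool_rot': array([-0.69553482, -0.127468  ,  0.69572882, -0.12627204]), 'wrist_force': array([ 0.52145269, -0.44166204,  0.45086176]), 'wrist_torque': array([-0.03809374,  0.00461826,  0.00439879]), 'opening': 0.9989602656749337}
scene {'fx': 463.3664676698593, 'fy': 463.3664676698593, 'cx': 314.1855210137284, 'cy': 205.46970008705148, 'xyz': array([ 1.29012625, -0.22093524,  0.86667468]), 'attitude': array([0.30004174, 0.20688838, 0.54831836, 0.75267465])}
magazine 0.8 [274.9, 207.1] 2902
magazine 0.7 [348.1, 256.5] 1019
keeper 0.73 [365.9, 193.7] 584
rest 0.71 [359.9, 204.8] 682
stub 0.85 [161.1, 255.1] 301
stub 0.44 [165.5, 209.0] 119
glue_bottle 0.79 [346.2, 256.9] 1019
glue_bottle 0.72 [366.8, 195.7] 553
glue_bottle 0.53 [161.0, 259.0] 325
keeper_grip 0.94 [365.4, 195.8] 589
bore_left 0.91 [271.4, 208.2] 2858
bore_left 0.69 [358.5, 206.6] 605
top {'fx': 442.6210259386334, 'fy': 442.6210259386334, 'cx': 316.57764559896566, 'cy': 207.7978912612058, 'xyz': array([0.38128533, 0.00976595, 1.28569367]), 'attitude': array([-0.05772718,  0.05888133,  0.71395939, -0.69531471])}
magazine 0.8 [339.1, 230.8] 2112
keeper 0.87 [263.6, 211.6] 478
rest 0.98 [271.1, 213.7] 458
dowel_a 0.45 [431.2, 248.1] 71
stub 0.59 [436.9, 205.4] 130
glue_bottle 0.67 [298.9, 153.4] 427
keeper_grip 0.65 [262.3, 214.5] 411
bore_left 0.98 [336.6, 226.9] 1995
bore_left 0.58 [263.5, 212.6] 426
socket 0.84 [337.8, 228.2] 1977
```

View pics/scene0.png

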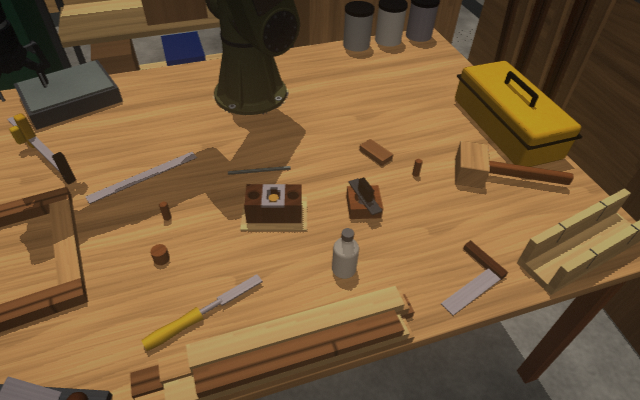

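View pics/top0.png

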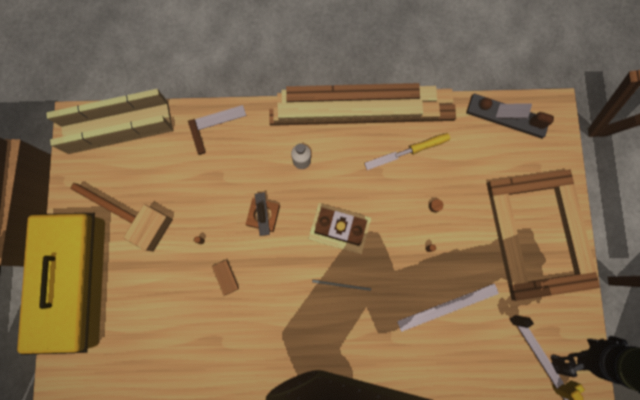

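The top view shows dowels near (430,247) and (200,239), the stub near (436,205), the magazine near (341,227), the keeper near (263,213) and the bottle near (301,155). Next I'll zoom in and turn these into positions.

```bash
cat > h.py <<'E'
import numpy as np, cv2
from scipy.spatial.transform import Rotation as R
from workcell import *
def cam(f):
    return dict(K=(f["fx"],f["fy"],f["cx"],f["cy"]),p=np.array(f["xyz"]),R=R.from_quat(f["attitude"]).as_matrix())
def proj(c,P):
    q=(np.atleast_2d(P)-c["p"])@c["R"]; fx,fy,cx,cy=c["K"]
    return np.c_[cx+fx*q[:,0]/-q[:,2], cy+fy*-q[:,1]/-q[:,2]]
def ray(c,uv):
    fx,fy,cx,cy=c["K"]; u,v=uv
    return c["R"]@np.array([(u-cx)/fx,-(v-cy)/fy,-1.])
def hit(c,uv,z):
    d=ray(c,uv); return c["p"]+d*(z-c["p"][2])/d[2]
def tri(obs):
    A=np.zeros((3,3));b=np.zeros(3)
    for c,uv in obs:
        d=ray(c,uv);d/=np.linalg.norm(d);M=np.eye(3)-np.outer(d,d);A+=M;b+=M@c["p"]
    return np.linalg.solve(A,b)
def crop(img,u,v,w,h,s,name):
    u0,v0=int(u-w/2),int(v-h/2)
    cv2.imwrite(name,cv2.resize(img[max(v0,0):v0+h,max(u0,0):u0+w],None,fx=s,fy=s,interpolation=cv2.INTER_CUBIC)); print(name,"origin",max(u0,0),max(v0,0),"scale",s)
def tool():
    s=read_state(); return s["eef_pos"],R.from_quat(s["tool_rot"]).as_matrix(),s
E
python3 - <<'E'
from h import *
t=grab_frame("top");s=grab_frame("scene")
ct,cs=cam(t),cam(s)
for n,a,z in [("dowR",(430,247),.025),("dowL",(200,239),.025),("stub",(436,205),.034),("mag",(341,227),.07),("keep",(263,213),.06),("bottle",(301,155),.0)]:
    P=hit(ct,a,z);print(n,P.round(3),proj(cs,P).round(1), np.hypot(*P[:2]).round(3))
crop(t["pixels"],310,225,130,90,6,"pics/t1.png")
crop(s["pixels"],315,205,170,90,4.5,"pics/s1.png")
a=np.hstack([cv2.resize(t["pixels"][220:260,180:220],None,fx=8,fy=8,interpolation=2),cv2.resize(t["pixels"][230:270,410:450],None,fx=8,fy=8,interpolation=2)])
b=np.hstack([cv2.resize(s["pixels"][148:188,398:438],None,fx=8,fy=8,interpolation=2),cv2.resize(s["pixels"][192:232,145:185],None,fx=8,fy=8,interpolation=2)])
cv2.imwrite("pics/d1.png",np.vstack([a,b])[:600] if 0 else cv2.resize(np.vstack([a,b]),(600,600)))
E
```

```text
dowR [ 0.47  -0.315  0.025] [[165.3 212.2]] 0.565
dowL [0.51  0.34  0.025] [[416.1 168.7]] 0.613
stub [ 0.589 -0.338  0.034] [[159.5 249.7]] 0.679
mag [ 0.528 -0.061  0.07 ] [[272.1 193.5]] 0.532
keep [0.575 0.156 0.06 ] [[362.9 190.5]] 0.595
bottle [0.757 0.047 0.   ] [[346.7 275.1]] 0.759
pics/t1.png origin 245 180 scale 6
pics/s1.png origin 230 160 scale 4.5
```

View pics/t1.png

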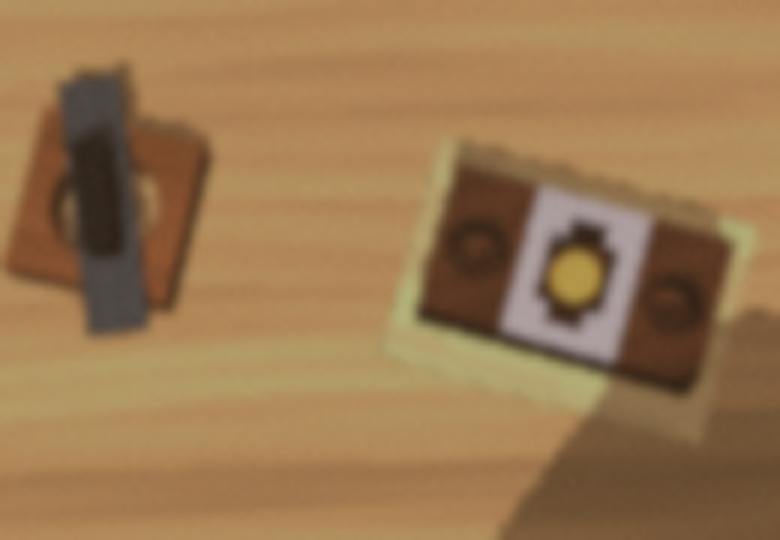

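View pics/s1.png

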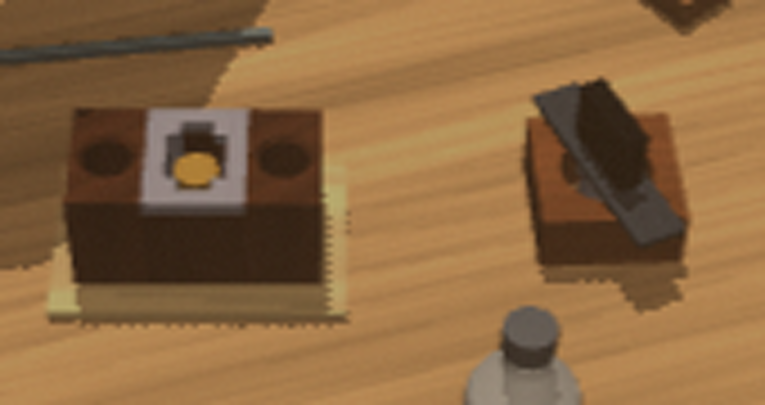

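View pics/d1.png

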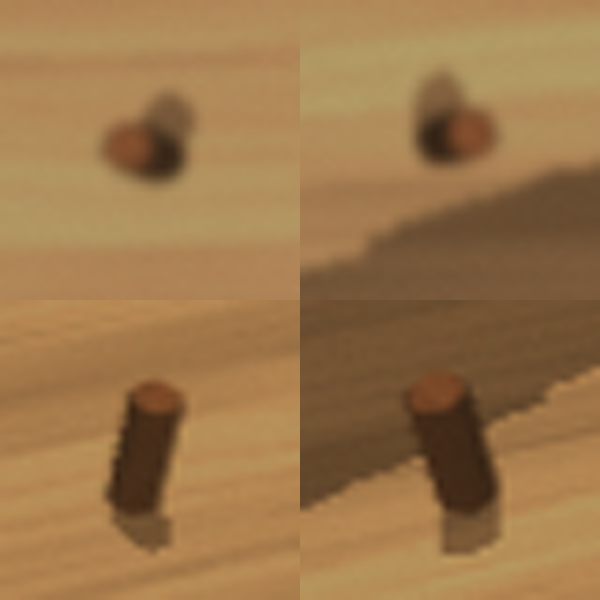

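```bash
python3 - <<'E'
from h import *
t=grab_frame("top");s=grab_frame("scene")
ct,cs=cam(t),cam(s)
T=lambda p:((p[0]+.5)/6-.5+245,(p[1]+.5)/6-.5+180)
S=lambda p:((p[0]+.5)/4.5-.5+230,(p[1]+.5)/4.5-.5+160)
cor=[hit(ct,T(p),.07) for p in [(460,165),(735,240),(690,392),(420,318)]]
cors=[hit(cs,S(p),.07) for p in [(66,203),(322,203),(322,110),(76,110)]]
for n,c in (("top",cor),("scene",cors)):
    c=np.array(c);print(n,c.round(4)[:,:2].tolist(),c.mean(0).round(4), [np.linalg.norm(c[i]-c[(i+1)%4]).round(4) for i in range(4)])
pin=T((576,277));print("pin",hit(ct,pin,.06))
for b,q in [((478,247),(284,158)),((673,301),(106,158))]: print("bore",hit(ct,T(b),.07),hit(cs,S(q),.07))
# keeper wing corners top z=.042
k=[hit(ct,T(p),.042) for p in [(60,85),(127,75),(147,325),(90,335)]]
k2=[hit(cs,S(p),.042) for p in [(533,97),(575,88),(683,232),(640,244)]]
for c in (k,k2):
    c=np.array(c);print("k",c.round(4)[:,:2].tolist(),c.mean(0).round(4),[np.linalg.norm(c[i]-c[(i+1)%4]).round(4) for i in range(4)])
for a,b in [((196.9,238.9),(418.4,160.4)),((432.3,247.),(163.,203.5))]:
    print("dowel",hit(ct,a,.05),hit(cs,b,.05),tri([(ct,a),(cs,b)]))
f=grab_frame("wrist");c=cam(f);p,Rt,_=tool();print("wrist cam in tool",Rt.T@(c["p"]-p),(Rt.T@c["R"]).round(3).tolist(),c["K"]);print(Rt.round(3))
cv2.imwrite("pics/w0.png",f["pixels"])
E
```

```text
top [[0.5855, -0.008], [0.547, -0.134], [0.4774, -0.1102], [0.5146, 0.0124]] [ 0.5311 -0.06    0.07  ] [np.float64(0.1318), np.float64(0.0735), np.float64(0.1282), np.float64(0.0737)]
scene [[0.5444, -0.1323], [0.5839, -0.0055], [0.5181, 0.0149], [0.4787, -0.1123]] [ 0.5313 -0.0588  0.07  ] [np.float64(0.1329), np.float64(0.0689), np.float64(0.1332), np.float64(0.0687)]
pin [ 0.53295343 -0.06053089  0.06      ]
bore [ 0.54685746 -0.01520918  0.07      ] [ 0.54680224 -0.01510201  0.07      ]
bore [ 0.5194174  -0.10419152  0.07      ] [ 0.51881581 -0.10510817  0.07      ]
k [[0.6339, 0.1814], [0.638, 0.1494], [0.5178, 0.1409], [0.5138, 0.1677]] [0.5759 0.1598 0.042 ] [np.float64(0.0323), np.float64(0.1204), np.float64(0.0271), np.float64(0.1209)]
k [[0.5164, 0.1405], [0.5166, 0.166], [0.6367, 0.18], [0.6378, 0.1546]] [0.5769 0.1603 0.042 ] [np.float64(0.0256), np.float64(0.1209), np.float64(0.0254), np.float64(0.1222)]
dowel [0.50780751 0.34206496 0.05      ] [0.50555628 0.3440318  0.05      ] [0.50775234 0.34190094 0.05233052]
dowel [ 0.46778005 -0.31466919  0.05      ] [ 0.46413628 -0.31410556  0.05      ] [ 0.46754673 -0.31374968  0.05338336]
wrist cam in tool [-0.13161207  0.00072842 -0.07502861] [[0.0, 0.292, -0.956], [1.0, 0.0, 0.0], [0.0, -0.956, -0.292]] (281.90910189029944, 281.90910189029944, 316.5530254097896, 204.54055484735866)
[[ 0.     0.353 -0.936]
 [-0.    -0.936 -0.353]
 [-1.     0.     0.   ]]
```

View pics/w0.png

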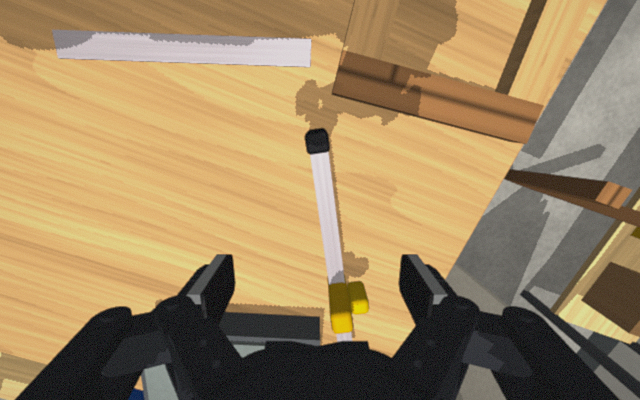

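```bash
cat >> h.py <<'E'
def plan(x,y,z,psi=None):
    p,Rt,s=tool(); d=np.array([x,y,z])-p; l=Rt.T@d*1000
    cur=np.degrees(np.arctan2(Rt[1,1],Rt[0,1])); 
    yaw=0 if psi is None else -((psi-cur+180)%360-180)
    print("t=%.2f p=%s psi=%.1f tilt=%.2fdeg open=%.2f F=%s q6=%.2f"%(s["clock"],p.round(4),cur,np.degrees(np.arccos(-Rt[2,0])),s["opening"],s["wrist_force"].round(1),s["joint_positions"][5]))
    print("tx %.1f ty %.1f tz %.1f yaw %.1f"%(*l,yaw))
E
python3 -c "
from h import *
plan(.466,-.314,.17,-34)"
```

```text
t=1.25 p=[ 0.2118 -0.5614  0.2423] psi=-69.3 tilt=0.00deg open=1.00 F=[0.2 0.  0. ] q6=1.57
tx 72.3 ty -141.7 tz -325.1 yaw -35.3
```

>>> move_arm(
  targets=[
    {"tx": 10, "ty": -25, "tz": -55, "yaw": -7, "hand": -0.4},
    {"tx": 25, "ty": -50, "tz": -112, "yaw": -14, "hand": -0.4},
    {"tx": 40, "ty": -75, "tz": -170, "yaw": -21, "hand": -0.4},
    {"tx": 55, "ty": -100, "tz": -228, "yaw": -28, "hand": -0.4},
    {"tx": 65, "ty": -124, "tz": -285, "yaw": -35, "hand": -0.4},
  ],
)

```text
clock: 1.88
eef_pos: [0.4311, -0.3477, 0.178]
tool_rot: [0.625, 0.331, -0.625, 0.331]
wrist_force: [-0.4, -0.8, 1.1]
opening: 0.696
```

```bash
python3 -c "
from h import *
plan(.466,-.314,.15,-34)"
```

```text
t=1.88 p=[ 0.4311 -0.3477  0.178 ] psi=-34.1 tilt=0.01deg open=0.70 F=[-0.4 -0.8  1.1] q6=1.49
tx 28.0 ty 10.0 tz -47.4 yaw -0.1
```

>>> move_arm(
  targets=[
    {"tx": 28, "ty": 10, "tz": -47},
    {"tx": 28, "ty": 10, "tz": -47},
    {"tx": 28, "ty": 10, "tz": -47},
  ],
)

```text
schema error: expected keys tx, ty, tz, yaw, hand
```

```bash
python3 - <<'E'
from h import *
f=grab_frame("wrist");c=cam(f)
rs=regions_of("wrist","dowel_a")
im=f["pixels"].copy()
for r in rs[:4]:
    print(r["conf"],r["location"],r["pixels"].sum(),hit(c,r["location"],.025))
for P in [(.4675,-.3138,.05),(.4675,-.3138,0)]:
    u=proj(c,P)[0];print(u);cv2.circle(im,tuple(int(i) for i in u),3,(255,0,0),-1)
cv2.imwrite("pics/w1.png",im);plan(.4675,-.3138,.04)
E
```

```text
0.78 [324.7, 152.5] 405 [ 0.46203263 -0.31799406  0.025     ]
0.2 [452.8, 98.0] 1666 [ 0.59067153 -0.34349707  0.025     ]
[327.91698203 148.41586738]
[326.12654226 143.67723787]
t=1.98 p=[ 0.4332 -0.3447  0.1772] psi=-33.8 tilt=0.15deg open=0.70 F=[-0.6  0.4  0.4] q6=1.49
tx 137.3 ty 11.5 tz -44.5 yaw 0.0
```

View pics/w1.png

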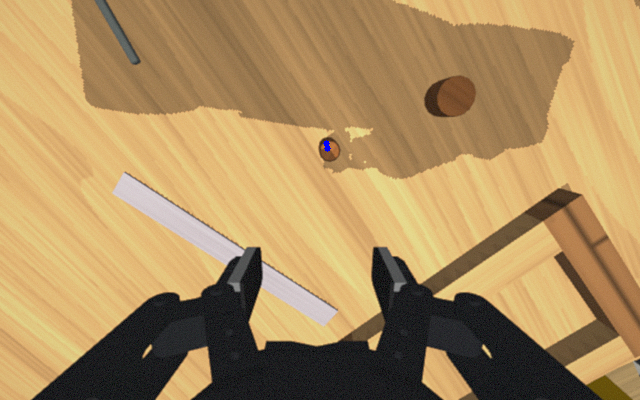

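The dowel is at (329,149) with its predicted point within about 2 px of that, and the stub is at (452,97). Moving over the dowel.

>>> move_arm(
  targets=[
    {"tx": 45, "ty": 11, "tz": -44, "yaw": 0, "hand": -0.4},
    {"tx": 65, "ty": 11, "tz": -44, "yaw": 0, "hand": -0.4},
    {"tx": 65, "ty": 11, "tz": -44, "yaw": 0, "hand": -0.4},
  ],
)

```text
clock: 2.35
eef_pos: [0.4655, -0.3131, 0.1106]
tool_rot: [-0.624, -0.335, 0.624, -0.331]
wrist_force: [-1.1, -0.2, -0.6]
opening: 0.704
```

```bash
python3 - <<'E'
from h import *
f=grab_frame("wrist");c=cam(f)
rs=regions_of("wrist","dowel_a")
im=f["pixels"].copy()
for r in rs[:2]:
    print(r["conf"],r["location"],r["pixels"].sum(),hit(c,r["location"],.025))
th=np.linspace(0,6.28,60)
for x,y,col in [(.4675,-.3138,(255,0,0))]:
  for z in (0,.05):
    C=np.c_[x+.01*np.cos(th),y+.01*np.sin(th),0*th+z]
    for u in proj(c,C): im[int(round(u[1])),int(round(u[0]))]=col
u=proj(c,(.4675,-.3138,.04))[0]
crop(im,u[0],u[1],100,80,6,"pics/w2.png");plan(.4675,-.3138,.04)
E
```

```text
0.57 [317.4, 220.8] 859 [ 0.46317303 -0.31838395  0.025     ]
pics/w2.png origin 268 179 scale 6
t=2.45 p=[ 0.4667 -0.3148  0.113 ] psi=-33.9 tilt=0.12deg open=0.70 F=[-0.6 -0.5  0.4] q6=1.57
tx 73.0 ty 0.2 tz -1.2 yaw 0.0
```

View pics/w2.png

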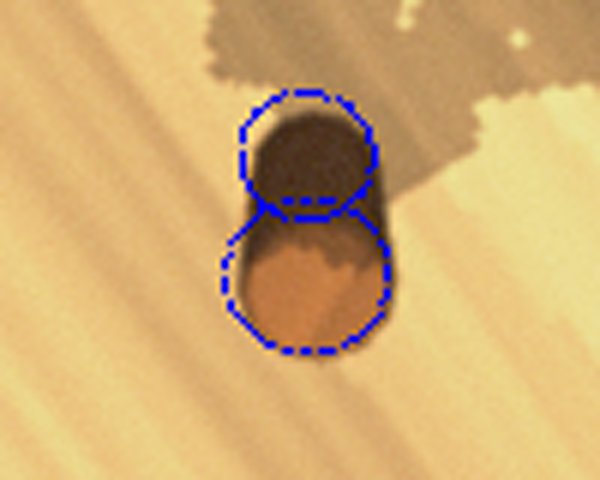

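>>> move_arm(
  targets=[
    {"tx": 40, "ty": 2, "tz": 0, "yaw": 0, "hand": -0.4},
    {"tx": 79, "ty": 2, "tz": 0, "yaw": 0, "hand": -0.4},
    {"tx": 79, "ty": 2, "tz": 0, "yaw": 0, "hand": -0.3},
    {"tx": 79, "ty": 2, "tz": 0, "yaw": 0, "hand": 1},
    {"tx": 79, "ty": 2, "tz": 0, "yaw": 0, "hand": 1},
  ],
)

```text
clock: 3.08
eef_pos: [0.4697, -0.317, 0.0363]
tool_rot: [0.625, 0.332, -0.623, 0.333]
wrist_force: [0.5, -0.2, 1.1]
opening: 0.232
```

>>> move_arm(
  targets=[
    {"tx": 0, "ty": 0, "tz": 0, "yaw": 0, "hand": 1},
    {"tx": 0, "ty": 0, "tz": 0, "yaw": 0, "hand": 1},
    {"tx": 0, "ty": 0, "tz": 0, "yaw": 0, "hand": 1},
  ],
)

```text
clock: 3.45
eef_pos: [0.4698, -0.317, 0.0365]
tool_rot: [0.625, 0.332, -0.623, 0.333]
wrist_force: [-1.3, -0.1, 3.5]
opening: 0.215
```

```bash
python3 - <<'E'
from h import *
plan(.5173,-.1044,.15,-17)
E
```

```text
t=3.45 p=[ 0.4698 -0.317   0.0365] psi=-33.9 tilt=0.21deg open=0.22 F=[-1.3 -0.1  3.5] q6=1.57
tx -113.3 ty -78.8 tz -203.2 yaw -16.9
```

>>> move_arm(
  targets=[
    {"tx": -50, "ty": 0, "tz": 0, "yaw": 0, "hand": 1},
    {"tx": -100, "ty": -10, "tz": -35, "yaw": -4, "hand": 1},
    {"tx": -113, "ty": -32, "tz": -90, "yaw": -8, "hand": 1},
    {"tx": -113, "ty": -55, "tz": -145, "yaw": -13, "hand": 1},
    {"tx": -113, "ty": -79, "tz": -203, "yaw": -17, "hand": 1},
  ],
)

```text
clock: 4.08
eef_pos: [0.5173, -0.1031, 0.1501]
tool_rot: [0.569, 0.421, -0.566, 0.423]
wrist_force: [1.2, -0.8, 0.1]
opening: 0.206
```

```bash
python3 - <<'E'
from h import *
f=grab_frame("wrist");c=cam(f)
plan(.5173,-.1044,.11,-17)
im=f["pixels"].copy()
m=np.array([.5312,-.0595]);yd=np.array([.296,.955]);xd=np.array([.955,-.296])
th=np.linspace(0,6.28,60)
for s in (1,-1):
    b=m+s*.047*yd
    for u in proj(c,np.c_[b[0]+.013*np.cos(th),b[1]+.013*np.sin(th),0*th+.07]):
        if 0<=u[0]<639 and 0<=u[1]<399: im[int(round(u[1])),int(round(u[0]))]=(255,0,0)
cs=[m+a*.035*xd+b*.067*yd for a,b in [(1,1),(1,-1),(-1,-1),(-1,1)]]
cv2.polylines(im,[proj(c,[[*q,.07] for q in cs]).round().astype(int)],True,(0,255,0),1)
cv2.imwrite("pics/w3.png",im)
E
```

```text
t=4.12 p=[ 0.5181 -0.0959  0.1499] psi=-16.3 tilt=0.42deg open=0.21 F=[1.4 5.9 0.6] q6=1.67
tx 39.8 ty 1.5 tz 8.7 yaw 0.7
```

View pics/w3.png

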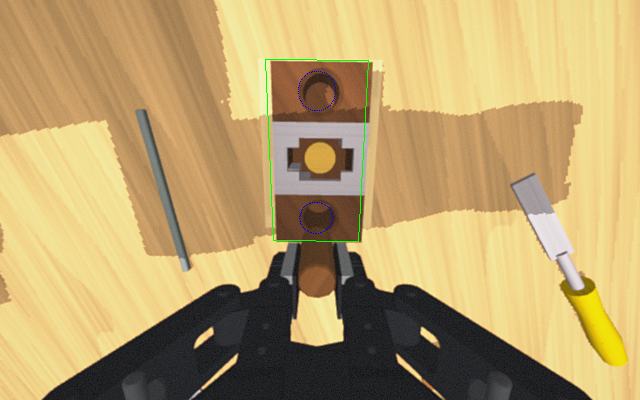

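>>> move_arm(
  targets=[
    {"tx": 0, "ty": 1.5, "tz": 8.7, "yaw": 0.7, "hand": 1},
    {"tx": 0, "ty": 1.5, "tz": 8.7, "yaw": 0.7, "hand": 1},
    {"tx": 0, "ty": 1.5, "tz": 8.7, "yaw": 0.7, "hand": 1},
  ],
)

```text
clock: 4.5
eef_pos: [0.5169, -0.1059, 0.1497]
tool_rot: [0.571, 0.421, -0.566, 0.419]
wrist_force: [-0.0, 0.4, 0.8]
opening: 0.21
```

```bash
cat >> h.py <<'E'
def magoverlay(name,m=(.5312,-.0595),ang=-17.2,extra=(),cropit=None):
    f=grab_frame("wrist");c=cam(f);im=f["pixels"].copy()
    if cropit: 
        u0,v0,w,h,s=cropit
        M=cv2.resize(im[v0:v0+h,u0:u0+w],None,fx=s,fy=s,interpolation=2)
    else: u0=v0=0;s=1;M=im
    m=np.array(m);a=np.radians(ang);xd=np.array([np.cos(a),np.sin(a)]);yd=np.array([-np.sin(a),np.cos(a)])
    th=np.linspace(0,2*np.pi,60)
    L=lambda P,col:cv2.polylines(M,[((proj(c,P)+.5-[u0,v0])*s-.5).round().astype(int)],True,col,1)
    for k in (1,-1):
        b=m+k*.047*yd; L(np.c_[b[0]+.013*np.cos(th),b[1]+.013*np.sin(th),0*th+.067],(255,0,0)); L(np.c_[b[0]+.016*np.cos(th),b[1]+.016*np.sin(th),0*th+.07],(255,0,0))
    L([[*(m+a*.035*xd+b*.067*yd),.07] for a,b in [(1,1),(1,-1),(-1,-1),(-1,1)]],(0,255,0))
    sl=[(16,16),(16,9),(25,9),(25,-9),(16,-9),(16,-16),(-16,-16),(-16,-9),(-25,-9),(-25,9),(-16,9),(-16,16)]
    L([[*(m+a*.001*xd+b*.001*yd),.07] for a,b in sl],(0,0,255))
    for P,col in extra: L(P,col)
    cv2.imwrite(name,M)
    return c
E
python3 - <<'E'
from h import *
magoverlay("pics/w4.png",cropit=(240,50,160,150*4//4,4))
plan(.5173,-.1044,.11,-17)
E
```

```text
t=4.55 p=[ 0.5169 -0.1059  0.1497] psi=-17.1 tilt=0.41deg open=0.21 F=[ 0.2 -0.3 -0.2] q6=1.66
tx 39.7 ty -0.2 tz -1.3 yaw -0.1
```

View pics/w4.png

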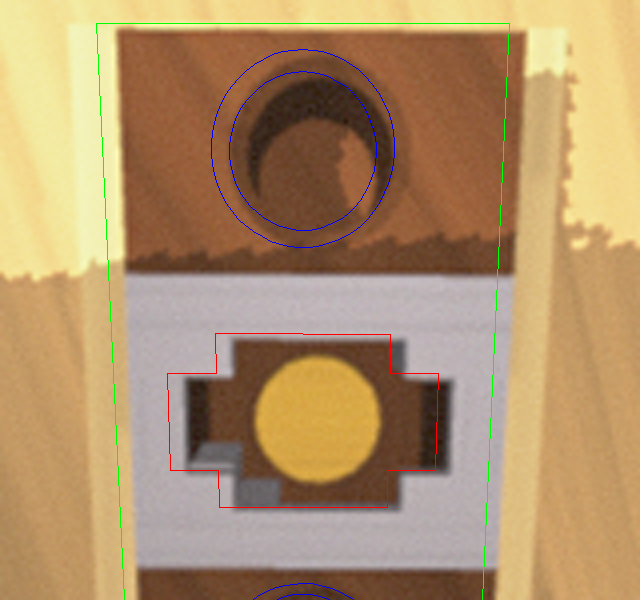

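```bash
python3 - <<'E'
from h import *
p,Rt,s=tool()
th=np.linspace(0,2*np.pi,60)
ex=[]
for x in (.0365,-.0135):
    L=np.c_[0*th+x,.01*np.cos(th),.01*np.sin(th)]; ex.append((p+L@Rt.T,(255,255,0)))
magoverlay("pics/w5.png",m=(.5334,-.0608),extra=ex,cropit=(240,170,160,150,4))
E
```

```text
(no output)
```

View pics/w5.png

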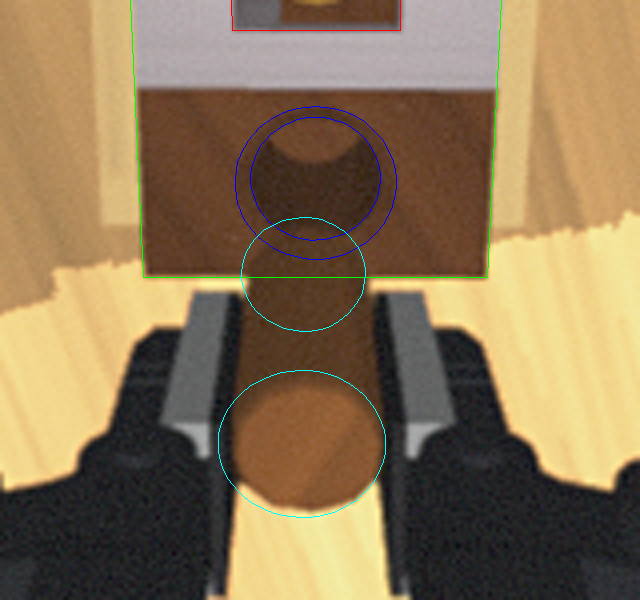

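```bash
python3 -c "
from h import *
plan(.5189,-.1053,.11,-17.2)"
```

```text
t=4.60 p=[ 0.5169 -0.1058  0.1497] psi=-17.1 tilt=0.41deg open=0.21 F=[ 0.4 -0.4 -0.6] q6=1.66
tx 39.7 ty 1.6 tz -0.8 yaw 0.1
```

>>> move_arm(
  targets=[
    {"tx": 20, "ty": 1.6, "tz": -0.8, "yaw": 0, "hand": 1},
    {"tx": 36, "ty": 1.6, "tz": -0.8, "yaw": 0, "hand": 1},
    {"tx": 36, "ty": 1.6, "tz": -0.8, "yaw": 0, "hand": 1},
  ],
)

```text
clock: 4.97
eef_pos: [0.5174, -0.1054, 0.1122]
tool_rot: [0.571, 0.421, -0.567, 0.418]
wrist_force: [-0.5, 0.5, -0.1]
opening: 0.211
```

```bash
python3 - <<'E'
from h import *
plan(.5189,-.1053,.085,-17.2)
magoverlay("pics/w6.png",m=(.5334,-.0608),cropit=(230,170,180,150,4))
E
```

```text
t=4.97 p=[ 0.5174 -0.1054  0.1122] psi=-17.2 tilt=0.37deg open=0.21 F=[-0.5  0.5 -0.1] q6=1.67
tx 27.2 ty 1.4 tz -0.4 yaw 0.0
```

View pics/w6.png

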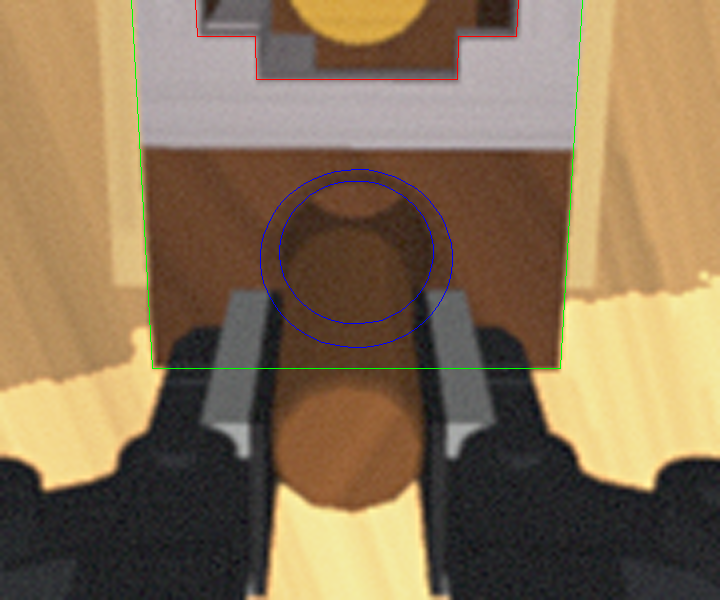

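>>> move_arm(
  targets=[
    {"tx": 10, "ty": 1.5, "tz": -0.4, "yaw": 0, "hand": 1},
    {"tx": 20, "ty": 1.5, "tz": -0.4, "yaw": 0, "hand": 1},
    {"tx": 27, "ty": 1.5, "tz": -0.4, "yaw": 0, "hand": 1},
    {"tx": 27, "ty": 1.5, "tz": -0.4, "yaw": 0, "hand": 1},
  ],
)

```text
clock: 5.52
eef_pos: [0.5191, -0.1052, 0.0854]
tool_rot: [0.571, 0.421, -0.567, 0.418]
wrist_force: [-0.0, 0.8, -0.0]
opening: 0.206
```

```bash
python3 - <<'E'
from h import *
plan(.5189,-.1053,.085,-17.2)
magoverlay("pics/w7.png",m=(.5334,-.0608),cropit=(230,170,180,150,4))
E
```

```text
t=5.53 p=[ 0.5191 -0.1052  0.0854] psi=-17.2 tilt=0.37deg open=0.21 F=[-0.   0.8 -0. ] q6=1.67
tx 0.4 ty -0.1 tz 0.2 yaw 0.0
```

View pics/w7.png

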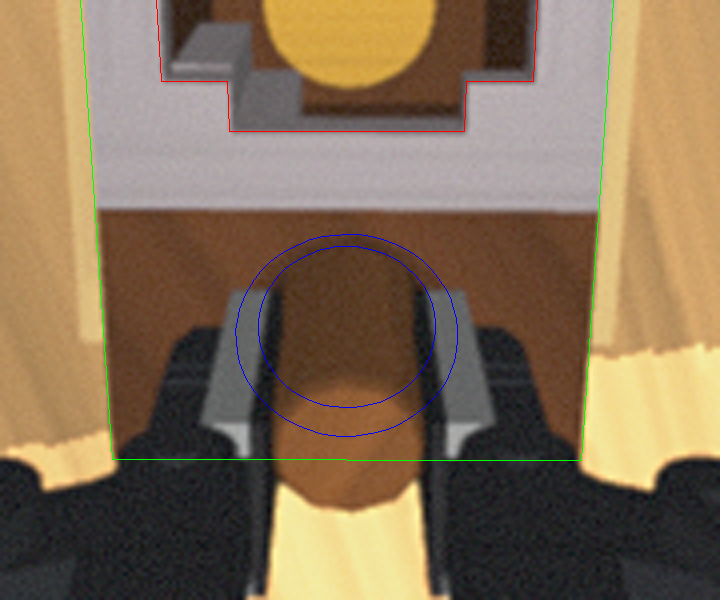

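Aligned with no contact force. Releasing now.

>>> move_arm(
  targets=[
    {"tx": 0, "ty": 0, "tz": 0, "yaw": 0, "hand": 0},
    {"tx": 0, "ty": 0, "tz": 0, "yaw": 0, "hand": -0.4},
    {"tx": 0, "ty": 0, "tz": 0, "yaw": 0, "hand": -0.4},
    {"tx": -30, "ty": 0, "tz": 0, "yaw": 0, "hand": -0.4},
    {"tx": -80, "ty": 0, "tz": 0, "yaw": 0, "hand": -0.4},
  ],
)

```text
clock: 6.2
eef_pos: [0.5177, -0.1054, 0.1651]
tool_rot: [0.57, 0.422, -0.568, 0.417]
wrist_force: [1.4, -0.5, -0.2]
opening: 0.696
```

```bash
python3 - <<'E'
from h import *
magoverlay("pics/w8.png",m=(.5334,-.0608),cropit=(230,50,180,150,4))
plan(.50775,.3425,.12,33)
E
```

```text
t=6.25 p=[ 0.5219 -0.1063  0.173 ] psi=-17.2 tilt=0.58deg open=0.70 F=[1.8 0.4 4.8] q6=1.67
tx 55.0 ty -146.3 tz -424.3 yaw -50.2
```

View pics/w8.png

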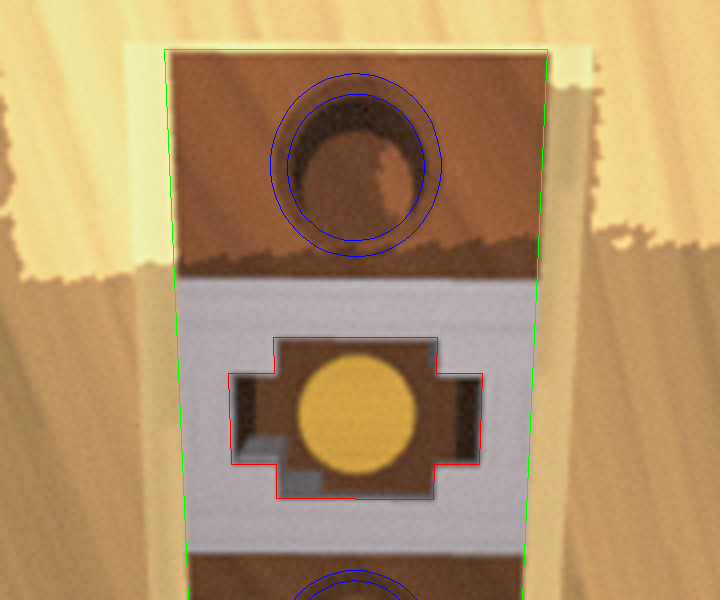

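>>> move_arm(
  targets=[
    {"tx": 0, "ty": -16, "tz": -50, "yaw": -6, "hand": -0.4},
    {"tx": 0, "ty": -36, "tz": -106, "yaw": -12, "hand": -0.4},
    {"tx": 0, "ty": -56, "tz": -163, "yaw": -19, "hand": -0.4},
    {"tx": 0, "ty": -76, "tz": -220, "yaw": -26, "hand": -0.4},
    {"tx": 0, "ty": -96, "tz": -277, "yaw": -33, "hand": -0.4},
  ],
)

```text
clock: 6.88
eef_pos: [0.5118, 0.1886, 0.1746]
tool_rot: [0.429, 0.563, -0.422, 0.567]
wrist_force: [1.0, 0.4, 0.7]
opening: 0.699
```

```bash
python3 -c "
from h import *
plan(.50775,.3425,.12,33)"
```

```text
t=6.88 p=[0.5118 0.1886 0.1746] psi=16.1 tilt=0.64deg open=0.70 F=[1.  0.4 0.7] q6=1.64
tx 55.3 ty 38.0 tz -148.9 yaw -16.9
```

>>> move_arm(
  targets=[
    {"tx": 10, "ty": 13, "tz": -50, "yaw": -6, "hand": -0.4},
    {"tx": 40, "ty": 26, "tz": -100, "yaw": -12, "hand": -0.4},
    {"tx": 55, "ty": 38, "tz": -149, "yaw": -17, "hand": -0.4},
    {"tx": 55, "ty": 38, "tz": -149, "yaw": -17, "hand": -0.4},
    {"tx": 55, "ty": 38, "tz": -149, "yaw": -17, "hand": -0.4},
  ],
)

```text
clock: 7.5
eef_pos: [0.5075, 0.3423, 0.1202]
tool_rot: [0.34, 0.619, -0.334, 0.624]
wrist_force: [0.6, -0.7, 0.2]
opening: 0.699
```

```bash
python3 - <<'E'
from h import *
f=grab_frame("wrist");c=cam(f)
x,y=.50775,.3425
im=f["pixels"].copy()
th=np.linspace(0,6.28,60)
for z in (0,.05):
    for u in proj(c,np.c_[x+.01*np.cos(th),y+.01*np.sin(th),0*th+z]): im[int(round(u[1])),int(round(u[0]))]=(255,0,0)
u=proj(c,(x,y,.04))[0]
crop(im,u[0],u[1],100,80,6,"pics/w9.png");plan(x,y,.0365)
E
```

```text
pics/w9.png origin 265 175 scale 6
t=7.55 p=[0.5078 0.3418 0.1206] psi=33.0 tilt=0.64deg open=0.70 F=[-0.2  0.   0.3] q6=1.59
tx 84.1 ty -0.6 tz -0.7 yaw 0.0
```

View pics/w9.png

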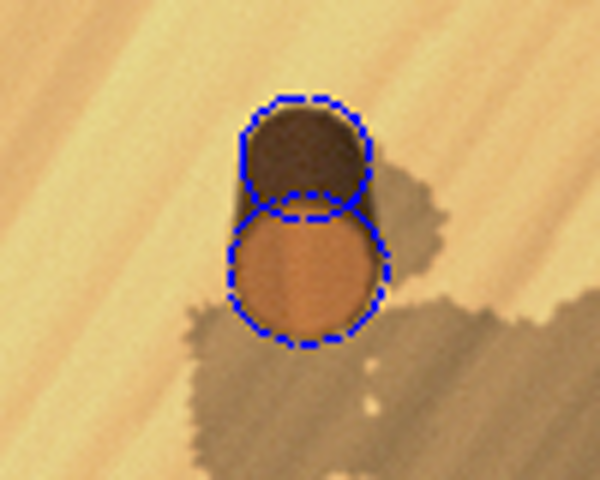

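>>> move_arm(
  targets=[
    {"tx": 45, "ty": -1, "tz": -0.7, "yaw": 0, "hand": -0.4},
    {"tx": 84, "ty": -1, "tz": -0.7, "yaw": 0, "hand": -0.4},
    {"tx": 84, "ty": -1, "tz": -0.7, "yaw": 0, "hand": -0.3},
    {"tx": 84, "ty": -1, "tz": -0.7, "yaw": 0, "hand": 1},
    {"tx": 84, "ty": -1, "tz": -0.7, "yaw": 0, "hand": 1},
  ],
)

```text
clock: 8.18
eef_pos: [0.5091, 0.3429, 0.0389]
tool_rot: [0.342, 0.618, -0.333, 0.624]
wrist_force: [0.2, 0.3, 0.7]
opening: 0.235
```

>>> move_arm(
  targets=[
    {"tx": 0, "ty": 0, "tz": 0, "yaw": 0, "hand": 1},
    {"tx": 0, "ty": 0, "tz": 0, "yaw": 0, "hand": 1},
    {"tx": 0, "ty": 0, "tz": 0, "yaw": 0, "hand": 1},
  ],
)

```text
clock: 8.55
eef_pos: [0.5092, 0.3431, 0.0392]
tool_rot: [0.342, 0.618, -0.333, 0.624]
wrist_force: [-0.7, -0.4, 2.7]
opening: 0.21
```

```bash
python3 - <<'E'
from h import *
plan(.5467,-.0156,.16,-17.2)
E
```

```text
t=8.55 p=[0.5092 0.3431 0.0392] psi=33.0 tilt=0.87deg open=0.21 F=[-0.7 -0.4  2.7] q6=1.59
tx -122.8 ty -161.9 tz 321.5 yaw 50.2
```

>>> move_arm(
  targets=[
    {"tx": -55, "ty": 0, "tz": 0, "yaw": 0, "hand": 1},
    {"tx": -110, "ty": -12, "tz": 25, "yaw": 5, "hand": 1},
    {"tx": -122, "ty": -38, "tz": 76, "yaw": 13, "hand": 1},
    {"tx": -122, "ty": -64, "tz": 128, "yaw": 21, "hand": 1},
    {"tx": -122, "ty": -90, "tz": 178, "yaw": 29, "hand": 1},
  ],
)

```text
clock: 9.18
eef_pos: [0.529, 0.1424, 0.1604]
tool_rot: [0.489, 0.514, -0.478, 0.518]
wrist_force: [0.4, 0.1, 0.3]
opening: 0.21
```

```bash
python3 - <<'E'
from h import *
plan(.5467,-.0156,.16,-17.2);print(tool()[1].round(4))
E
```

```text
t=9.18 p=[0.529  0.1424 0.1604] psi=3.7 tilt=0.91deg open=0.21 F=[0.4 0.1 0.3] q6=1.77
tx -0.4 ty 7.3 tz 158.8 yaw 20.9
[[ 0.0143  0.9978  0.0654]
 [ 0.0069  0.0653 -0.9978]
 [-0.9999  0.0148 -0.006 ]]
```

>>> move_arm(
  targets=[
    {"tx": 0, "ty": 2, "tz": 55, "yaw": 8, "hand": 1},
    {"tx": 0, "ty": 5, "tz": 112, "yaw": 16, "hand": 1},
    {"tx": 0, "ty": 7.3, "tz": 159, "yaw": 21, "hand": 1},
    {"tx": 0, "ty": 7.3, "tz": 159, "yaw": 21, "hand": 1},
    {"tx": 0, "ty": 7.3, "tz": 159, "yaw": 21, "hand": 1},
  ],
)

```text
clock: 9.8
eef_pos: [0.5464, -0.0155, 0.1594]
tool_rot: [0.575, 0.419, -0.564, 0.42]
wrist_force: [-0.3, 0.1, 0.4]
opening: 0.208
```

```bash
python3 - <<'E'
from h import *
plan(.5467,-.0156,.12,-17.2)
magoverlay("pics/w10.png",m=(.5334,-.0608),cropit=(230,50,180,150,4))
E
```

```text
t=9.80 p=[ 0.5464 -0.0155  0.1594] psi=-17.2 tilt=0.90deg open=0.21 F=[-0.3  0.1  0.4] q6=1.84
tx 39.4 ty -0.1 tz 0.5 yaw -0.0
```

View pics/w10.png

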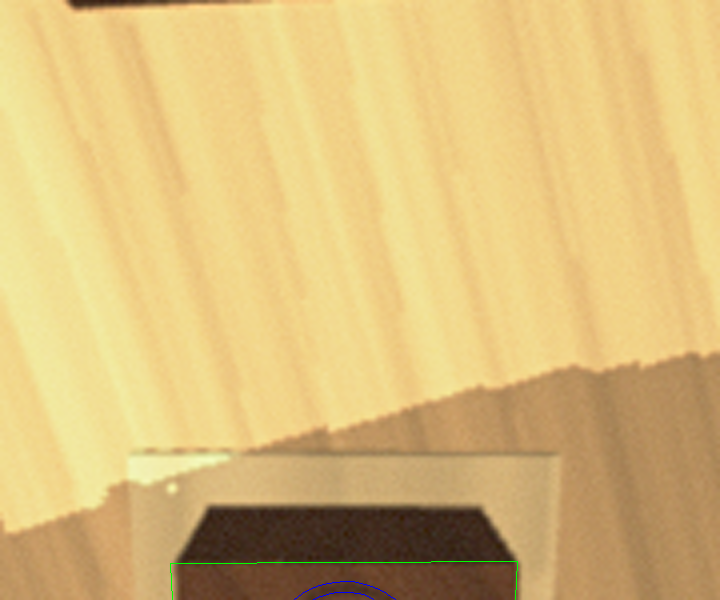

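>>> move_arm(
  targets=[
    {"tx": 25, "ty": 0, "tz": 0.3, "yaw": 0, "hand": 1},
    {"tx": 44, "ty": 0, "tz": 0.5, "yaw": 0, "hand": 1},
    {"tx": 44, "ty": 0, "tz": 0.5, "yaw": 0, "hand": 1},
  ],
)

```text
clock: 10.22
eef_pos: [0.5454, -0.0136, 0.1141]
tool_rot: [0.573, 0.42, -0.564, 0.42]
wrist_force: [-0.8, -1.3, 0.3]
opening: 0.207
```

```bash
python3 - <<'E'
from h import *
magoverlay("pics/w11.png",m=(.5334,-.0608),cropit=(230,170,180,150,4))
plan(.5467,-.0156,.0875,-17.2)
E
```

```text
t=10.28 p=[ 0.5463 -0.0138  0.1151] psi=-17.1 tilt=0.84deg open=0.20 F=[-0.4  0.  -0.8] q6=1.84
tx 27.6 ty 0.6 tz 1.9 yaw 0.1
```

View pics/w11.png

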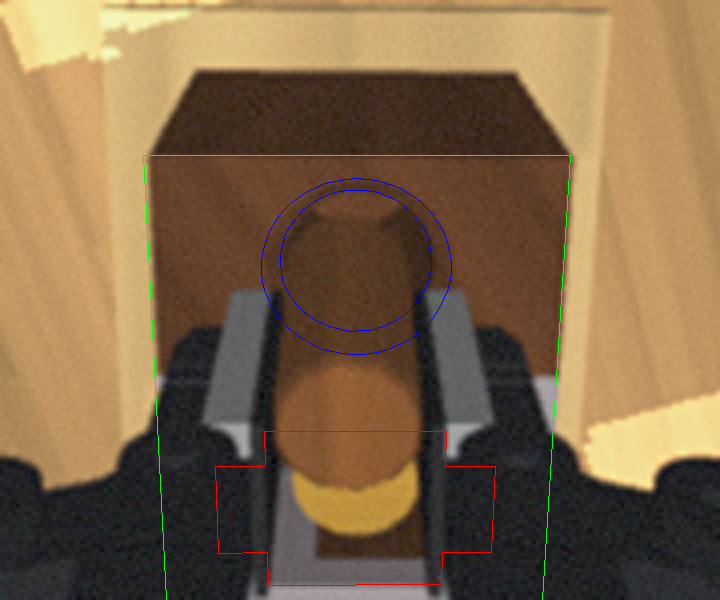

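```bash
python3 - <<'E'
from h import *
p,Rt,s=tool()
th=np.linspace(0,2*np.pi,60)
ex=[]
for dz,col in ((0,(255,255,0)),(-.002,(0,255,255))):
  for x in (.0392,-.0108):
    L=np.c_[0*th+x,.01*np.cos(th)+.0005,.01*np.sin(th)+dz]; ex.append((p+L@Rt.T,col))
magoverlay("pics/w12.png",m=(.5334,-.0608),extra=ex,cropit=(230,170,180,150,4))
plan(.5467,-.0156,.0875,-17.2)
E
```

```text
t=10.32 p=[ 0.547  -0.014   0.1158] psi=-17.1 tilt=0.91deg open=0.21 F=[ 0.7 -0.2  0.3] q6=1.84
tx 28.3 ty -0.2 tz 1.9 yaw 0.1
```

View pics/w12.png

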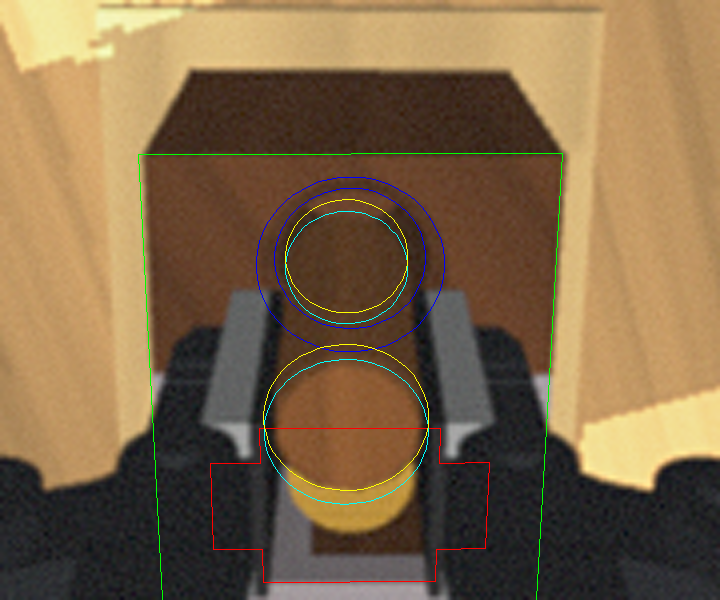

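>>> move_arm(
  targets=[
    {"tx": 0, "ty": -0.1, "tz": 2.3, "yaw": 0, "hand": 1},
    {"tx": 10, "ty": -0.1, "tz": 2.3, "yaw": 0, "hand": 1},
    {"tx": 20, "ty": -0.1, "tz": 2.3, "yaw": 0, "hand": 1},
    {"tx": 29, "ty": -0.1, "tz": 2.3, "yaw": 0, "hand": 1},
    {"tx": 29, "ty": -0.1, "tz": 2.3, "yaw": 0, "hand": 1},
  ],
)

```text
clock: 10.95
eef_pos: [0.5457, -0.016, 0.0856]
tool_rot: [0.574, 0.42, -0.564, 0.42]
wrist_force: [-0.3, -0.2, 0.1]
opening: 0.207
```

```bash
python3 - <<'E'
from h import *
magoverlay("pics/w13.png",m=(.5334,-.0608),cropit=(230,170,180,150,4))
plan(.5467,-.0156,.086,-17.2)
E
```

```text
t=11.00 p=[ 0.5461 -0.016   0.0862] psi=-17.1 tilt=0.85deg open=0.21 F=[ 0.3 -0.   0.7] q6=1.83
tx 0.2 ty 0.4 tz -0.6 yaw 0.1
```

View pics/w13.png

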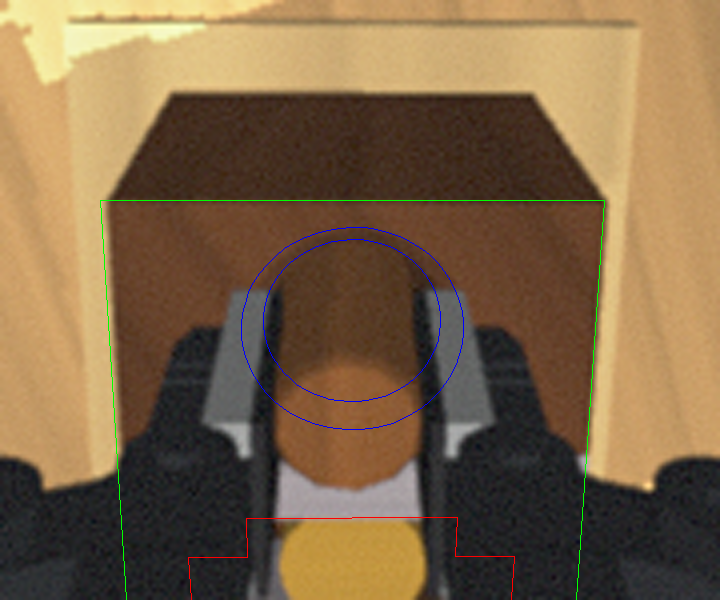

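>>> move_arm(
  targets=[
    {"tx": 0, "ty": 0, "tz": 0, "yaw": 0, "hand": 0},
    {"tx": 0, "ty": 0, "tz": 0, "yaw": 0, "hand": -0.4},
    {"tx": 0, "ty": 0, "tz": 0, "yaw": 0, "hand": -0.4},
    {"tx": -30, "ty": 0, "tz": 0, "yaw": 0, "hand": -0.4},
    {"tx": -80, "ty": 0, "tz": 20, "yaw": 0, "hand": -0.4},
  ],
)

```text
clock: 11.62
eef_pos: [0.538, -0.0351, 0.1654]
tool_rot: [0.573, 0.421, -0.564, 0.42]
wrist_force: [0.8, -0.1, 0.7]
opening: 0.699
```

>>> move_arm(
  targets=[
    {"tx": -20, "ty": 0, "tz": 55, "yaw": 0, "hand": -0.4},
    {"tx": -40, "ty": 0, "tz": 100, "yaw": 0, "hand": -0.4},
    {"tx": -40, "ty": 0, "tz": 130, "yaw": 0, "hand": -0.4},
    {"tx": -40, "ty": 0, "tz": 130, "yaw": 0, "hand": -0.4},
  ],
)

```text
clock: 12.12
eef_pos: [0.4993, -0.1615, 0.2045]
tool_rot: [0.573, 0.42, -0.565, 0.42]
wrist_force: [0.3, 1.5, 0.2]
opening: 0.704
```

```bash
python3 - <<'E'
from h import *
magoverlay("pics/w14.png",m=(.5334,-.0608),cropit=(220,60,200,150,4))
plan(.5765,.160,.15,96)
E
```

```text
t=12.18 p=[ 0.4995 -0.1603  0.2042] psi=-17.1 tilt=0.73deg open=0.70 F=[-0.3  0.6 -0.6] q6=1.55
tx 57.6 ty -20.9 tz -328.2 yaw -113.1
```

View pics/w14.png

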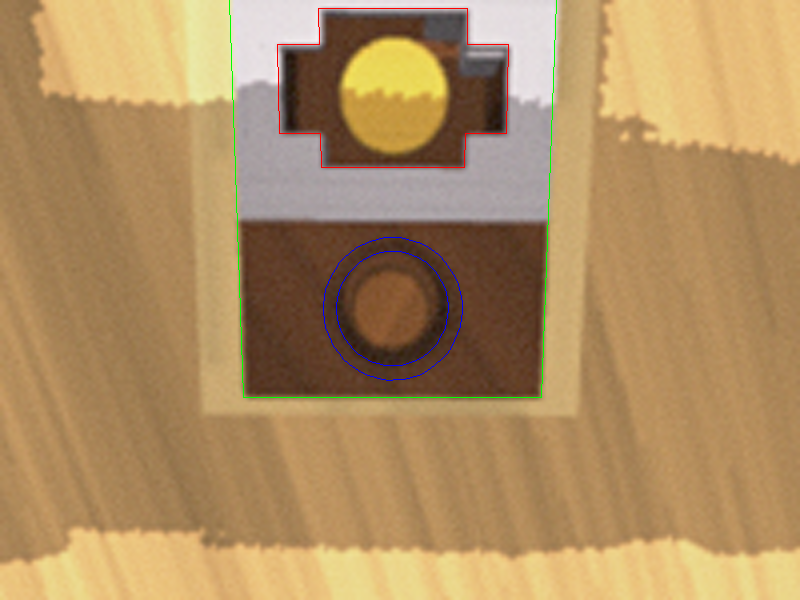

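```bash
python3 - <<'E'
from h import *
magoverlay("pics/w15.png",m=(.5334,-.0608),cropit=(220,0,200,150,4))
E
```

```text
(no output)
```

View pics/w15.png

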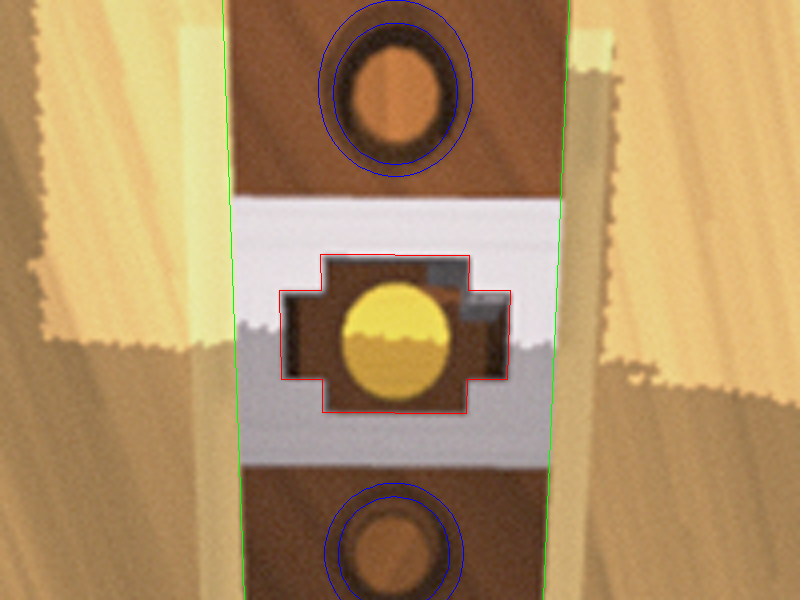

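>>> move_arm(
  targets=[
    {"tx": 0, "ty": -2, "tz": -50, "yaw": -10.5, "hand": -0.3},
    {"tx": 0, "ty": -6, "tz": -90, "yaw": -21, "hand": -0.3},
    {"tx": 0, "ty": -8, "tz": -130, "yaw": -31.5, "hand": -0.3},
    {"tx": 0, "ty": -10, "tz": -170, "yaw": -42, "hand": -0.3},
    {"tx": 0, "ty": -12, "tz": -200, "yaw": -52.5, "hand": -0.3},
  ],
)

```text
clock: 12.85
eef_pos: [0.5467, 0.0382, 0.2058]
tool_rot: [0.325, 0.629, -0.317, 0.631]
wrist_force: [0.3, -1.5, -0.0]
opening: 0.649
```

```bash
python3 - <<'E'
from h import *
plan(.5765,.160,.16,96)
E
```

```text
t=12.85 p=[0.5467 0.0382 0.2058] psi=36.0 tilt=0.73deg open=0.65 F=[ 0.3 -1.5 -0. ] q6=1.01
tx 47.2 ty 95.1 tz -80.9 yaw -60.0
```

>>> move_arm(
  targets=[
    {"tx": 0, "ty": 30, "tz": -25, "yaw": -10.5, "hand": -0.3},
    {"tx": 15, "ty": 60, "tz": -50, "yaw": -21, "hand": -0.3},
    {"tx": 30, "ty": 95, "tz": -81, "yaw": -31.5, "hand": -0.3},
    {"tx": 40, "ty": 95, "tz": -81, "yaw": -42, "hand": -0.3},
    {"tx": 47, "ty": 95, "tz": -81, "yaw": -52.5, "hand": -0.3},
  ],
)

```text
clock: 13.48
eef_pos: [0.5754, 0.1624, 0.159]
tool_rot: [0.009, 0.705, -0.003, 0.71]
wrist_force: [0.9, 0.1, 0.5]
opening: 0.649
```

>>> move_arm(
  targets=[
    {"tx": 0, "ty": 0, "tz": 0, "yaw": -7.5, "hand": -0.3},
    {"tx": 0, "ty": 0, "tz": 0, "yaw": -7.5, "hand": -0.3},
    {"tx": 0, "ty": 0, "tz": 0, "yaw": -7.5, "hand": -0.3},
  ],
)

```text
clock: 13.85
eef_pos: [0.5752, 0.163, 0.159]
tool_rot: [-0.037, 0.703, 0.043, 0.709]
wrist_force: [-0.4, -0.5, 0.7]
opening: 0.647
```

```bash
cat >> h.py <<'E'
def kover(name,k,ang,z0,cropit):
    f=grab_frame("wrist");c=cam(f);u0,v0,w,h,s=cropit
    M=cv2.resize(f["pixels"][v0:v0+h,u0:u0+w],None,fx=s,fy=s,interpolation=2)
    a=np.radians(ang);x=np.array([np.cos(a),np.sin(a)]);y=np.array([-np.sin(a),np.cos(a)]);k=np.array(k)
    L=lambda P,col:cv2.polylines(M,[((proj(c,P)+.5-[u0,v0])*s-.5).round().astype(int)],True,col,1)
    for hx,hy,z,col in [(.062,.015,.006,(0,255,0)),(.026,.008,.044,(0,0,255)),(.026,.008,.006,(255,0,255))]:
        L([[*(k+i*hx*x+j*hy*y),z0+z] for i,j in [(1,1),(1,-1),(-1,-1),(-1,1)]],col)
    cv2.imwrite(name,M); cv2.imwrite(name.replace(".png","_raw.png"),f["pixels"])
E
python3 - <<'E'
from h import *
plan(.5765,.160,.07,96)
kover("pics/k1.png",(.5765,.160),6,.036,(220,110,200,150,4))
E
```

```text
t=13.85 p=[0.5752 0.163  0.159 ] psi=96.5 tilt=0.67deg open=0.65 F=[-0.4 -0.5  0.7] q6=0.16
tx 89.0 ty -3.9 tz 0.2 yaw 0.5
```

View pics/k1.png

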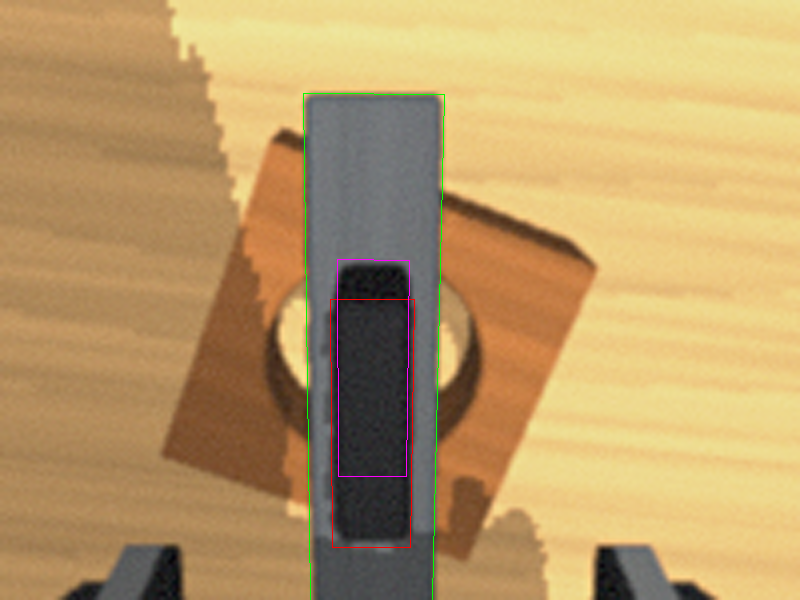

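>>> move_arm(
  targets=[
    {"tx": 0, "ty": -4, "tz": 0.2, "yaw": 0.5, "hand": -0.3},
    {"tx": 50, "ty": -4, "tz": 0.2, "yaw": 0.5, "hand": -0.3},
    {"tx": 75, "ty": -4, "tz": 0.2, "yaw": 0.5, "hand": -0.3},
    {"tx": 75, "ty": -4, "tz": 0.2, "yaw": 0.5, "hand": -0.3},
  ],
)

```text
clock: 14.4
eef_pos: [0.5748, 0.1587, 0.0821]
tool_rot: [-0.034, 0.705, 0.039, 0.707]
wrist_force: [-0.1, -0.5, 0.4]
opening: 0.652
```

```bash
python3 - <<'E'
from h import *
plan(.5765,.160,.0575,96)
kover("pics/k2.png",(.5765,.160),6,.036,(220,210,200,150,4))
E
```

```text
t=14.40 p=[0.5748 0.1587 0.0821] psi=95.9 tilt=0.50deg open=0.65 F=[-0.1 -0.5  0.4] q6=0.16
tx 24.6 ty 0.9 tz 1.8 yaw -0.1
```

View pics/k2.png

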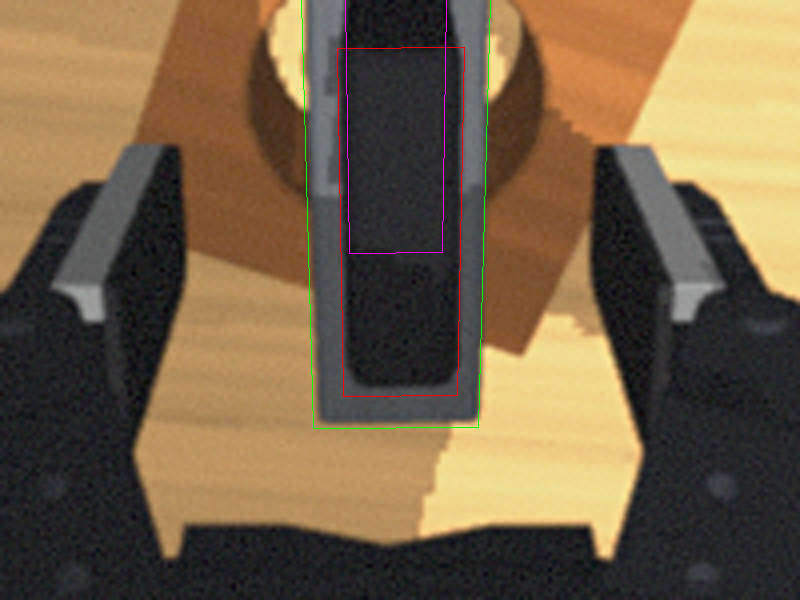

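>>> move_arm(
  targets=[
    {"tx": 12, "ty": 1.3, "tz": 1.5, "yaw": 0, "hand": -0.3},
    {"tx": 24, "ty": 1.3, "tz": 1.5, "yaw": 0, "hand": -0.3},
    {"tx": 24, "ty": 1.3, "tz": 1.5, "yaw": 0, "hand": 0.2},
    {"tx": 24, "ty": 1.3, "tz": 1.5, "yaw": 0, "hand": 0.6},
    {"tx": 24, "ty": 1.3, "tz": 1.5, "yaw": 0, "hand": 1},
  ],
)

```text
clock: 15.08
eef_pos: [0.5779, 0.1609, 0.0602]
tool_rot: [-0.034, 0.704, 0.04, 0.709]
wrist_force: [1.0, 0.9, 0.5]
opening: 0.179
```

>>> move_arm(
  targets=[
    {"tx": 0, "ty": 0, "tz": 0, "yaw": 0, "hand": 1},
    {"tx": 0, "ty": 0, "tz": 0, "yaw": 0, "hand": 1},
    {"tx": 0, "ty": 0, "tz": 0, "yaw": 0, "hand": 1},
  ],
)

```text
clock: 15.45
eef_pos: [0.5779, 0.1609, 0.0602]
tool_rot: [-0.034, 0.704, 0.04, 0.709]
wrist_force: [0.6, 0.1, -2.7]
opening: 0.177
```

```bash
python3 - <<'E'
from h import *
plan(.5765,.160,.0575,96);print(tool()[1].round(4))
E
```

```text
t=15.45 p=[0.5779 0.1609 0.0602] psi=95.9 tilt=0.63deg open=0.18 F=[ 0.6  0.1 -2.7] q6=0.16
tx 2.7 ty -0.8 tz -1.5 yaw -0.1
[[ 0.0066 -0.1032  0.9946]
 [ 0.0089  0.9946  0.1031]
 [-0.9999  0.0082  0.0074]]
```

>>> move_arm(
  targets=[
    {"tx": -15, "ty": 0, "tz": 0, "yaw": 0, "hand": 1},
    {"tx": -35, "ty": 0, "tz": 0, "yaw": 0, "hand": 1},
    {"tx": -65, "ty": 0, "tz": 0, "yaw": 0, "hand": 1},
    {"tx": -95, "ty": 0, "tz": 0, "yaw": 0, "hand": 1},
    {"tx": -100, "ty": 0, "tz": 0, "yaw": 0, "hand": 1},
  ],
)

```text
clock: 16.08
eef_pos: [0.579, 0.1605, 0.1634]
tool_rot: [-0.033, 0.702, 0.04, 0.71]
wrist_force: [-0.4, 0.6, -2.8]
opening: 0.179
```

```bash
python3 - <<'E'
from h import *
plan(.5344,-.0612,.16,72.8);p=tool()[0]
kover("pics/k3.png",(p[0]-.0014,p[1]),6,p[2]-.0242,(220,210,200,150,4))
E
```

```text
t=16.07 p=[0.579  0.1605 0.1634] psi=95.9 tilt=0.88deg open=0.18 F=[-0.4  0.6 -2.8] q6=0.16
tx 0.6 ty -215.9 tz -67.3 yaw 23.1
```

View pics/k3.png

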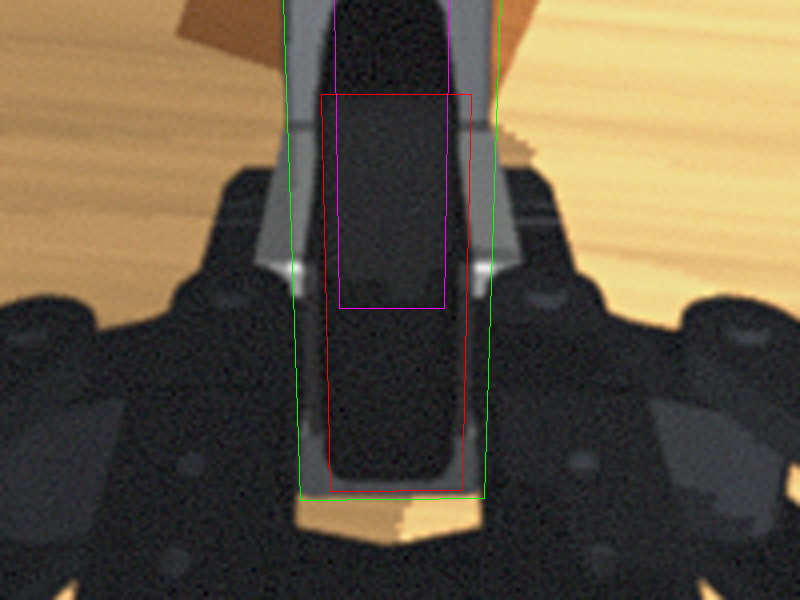

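View pics/k3_raw.png

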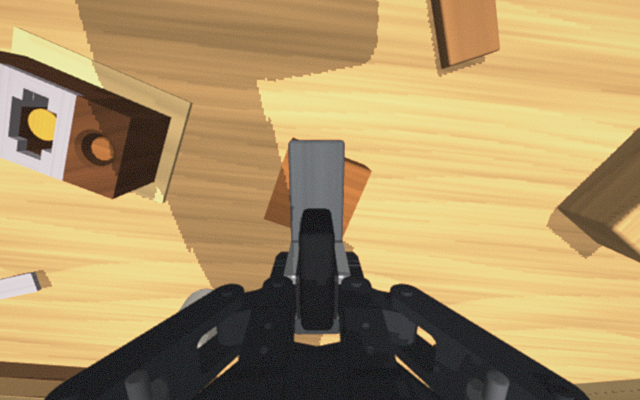

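>>> move_arm(
  targets=[
    {"tx": 0, "ty": -45, "tz": -14, "yaw": 5, "hand": 1},
    {"tx": 0, "ty": -95, "tz": -30, "yaw": 10, "hand": 1},
    {"tx": 0, "ty": -145, "tz": -45, "yaw": 15, "hand": 1},
    {"tx": 0, "ty": -190, "tz": -59, "yaw": 20, "hand": 1},
    {"tx": 0, "ty": -216, "tz": -67, "yaw": 23, "hand": 1},
  ],
)

```text
clock: 16.75
eef_pos: [0.5325, -0.0634, 0.1584]
tool_rot: [0.11, 0.697, -0.103, 0.701]
wrist_force: [0.6, 0.5, -1.7]
opening: 0.176
```

>>> move_arm(
  targets=[
    {"tx": 0, "ty": 0, "tz": 0, "yaw": 0, "hand": 1},
    {"tx": 0, "ty": 0, "tz": 0, "yaw": 0, "hand": 1},
  ],
)

```text
clock: 17.0
eef_pos: [0.5319, -0.0629, 0.1576]
tool_rot: [0.11, 0.697, -0.102, 0.701]
wrist_force: [0.1, -0.3, -1.8]
opening: 0.173
```

```bash
python3 - <<'E'
from h import *
plan(.5344,-.0612,.13,72.8);p=tool()[0];print(tool()[1].round(4))
magoverlay("pics/w16.png",m=(.5332,-.0610),cropit=(170,100,300,220,2.6))
E
```

```text
t=17.00 p=[ 0.5319 -0.0629  0.1576] psi=72.7 tilt=0.70deg open=0.17 F=[ 0.1 -0.3 -1.8] q6=0.18
tx 27.6 ty 2.1 tz 1.8 yaw -0.1
[[ 0.0062  0.2969  0.9549]
 [ 0.0105  0.9548 -0.297 ]
 [-0.9999  0.0118  0.0028]]
```

View pics/w16.png

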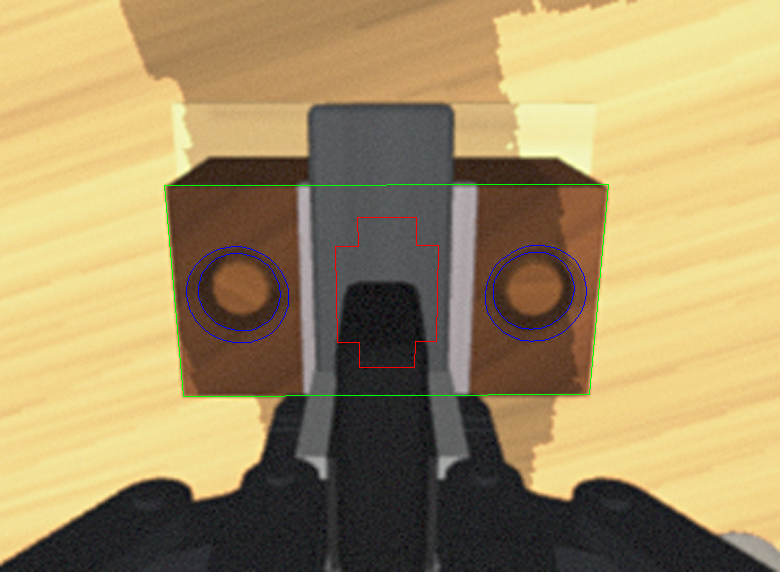

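```bash
python3 - <<'E'
from h import *
p,Rt,_=tool()
k=p+Rt@np.array([.0242,0,-.0016])
kover("pics/k4.png",k[:2],-17.2,k[2],(220,120,200,150,4))
E
```

```text
(no output)
```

View pics/k4.png

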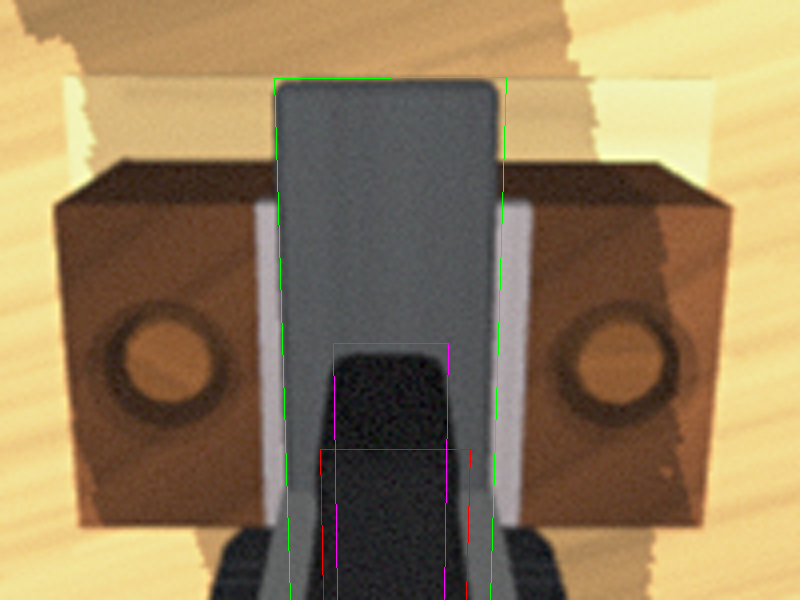

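>>> move_arm(
  targets=[
    {"tx": 0, "ty": 2, "tz": 1.4, "yaw": 0, "hand": 1},
    {"tx": 15, "ty": 2, "tz": 1.4, "yaw": 0, "hand": 1},
    {"tx": 27, "ty": 2, "tz": 1.4, "yaw": 0, "hand": 1},
    {"tx": 27, "ty": 2, "tz": 1.4, "yaw": 0, "hand": 1},
    {"tx": 27, "ty": 2, "tz": 1.4, "yaw": 0, "hand": 1},
  ],
)

```text
clock: 17.73
eef_pos: [0.5344, -0.0606, 0.1309]
tool_rot: [0.11, 0.697, -0.102, 0.701]
wrist_force: [0.4, 0.4, -1.5]
opening: 0.178
```

```bash
python3 - <<'E'
from h import *
plan(.534,-.061,.12,72.8)
p,Rt,_=tool()
k=p+Rt@np.array([.0242,0,-.0008])
f=magoverlay("pics/w17.png",m=(.5332,-.0610),cropit=(170,100,300,220,2.6))
s=grab_frame("scene");crop(s["pixels"],275,200,120,90,6,"pics/s2.png")
E
```

```text
t=17.73 p=[ 0.5344 -0.0606  0.1309] psi=72.8 tilt=0.71deg open=0.18 F=[ 0.4  0.4 -1.5] q6=0.18
tx 10.9 ty -0.6 tz -0.3 yaw -0.0
pics/s2.png origin 215 155 scale 6
```

View pics/w17.png

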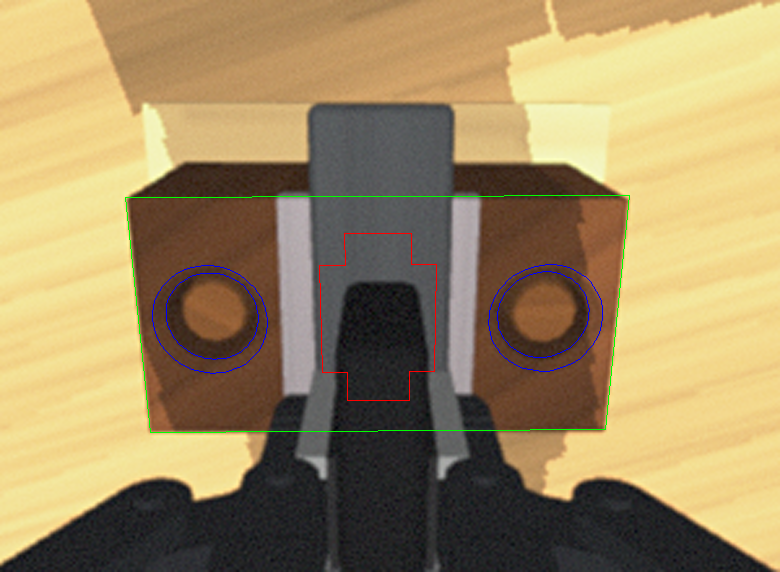

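View pics/s2.png

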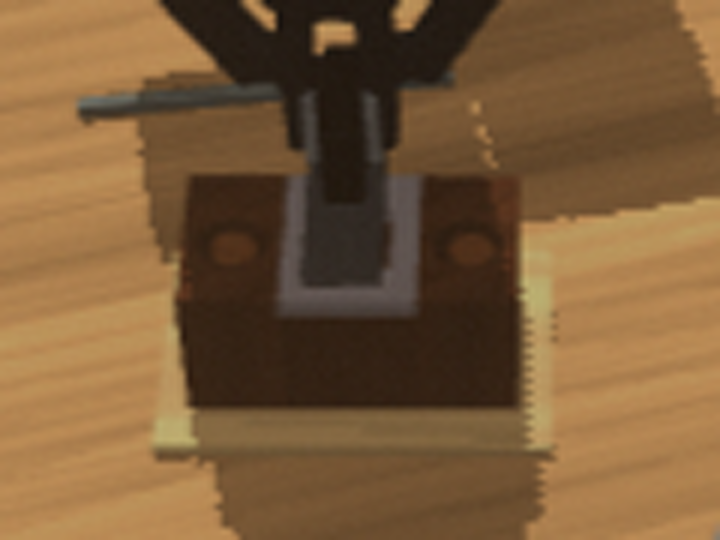

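Both dowels show in their bores. The wing centre (column 381) is within about 0.6 mm of the plate centre (379). Descending.

>>> move_arm(
  targets=[
    {"tx": 6, "ty": -0.5, "tz": -0.4, "yaw": 0, "hand": 1},
    {"tx": 12, "ty": -0.5, "tz": -0.4, "yaw": 0, "hand": 1},
    {"tx": 12, "ty": -0.5, "tz": -0.4, "yaw": 0, "hand": 1},
  ],
)

```text
clock: 18.2
eef_pos: [0.5338, -0.061, 0.1187]
tool_rot: [0.11, 0.697, -0.102, 0.701]
wrist_force: [-0.6, 0.7, -1.9]
opening: 0.175
```

```bash
python3 - <<'E'
from h import *
plan(.534,-.061,.105,72.8)
print(tool()[2]["wrist_torque"].round(2))
E
```

```text
t=18.20 p=[ 0.5338 -0.061   0.1187] psi=72.8 tilt=0.70deg open=0.18 F=[-0.6  0.7 -1.9] q6=0.18
tx 13.7 ty -0.1 tz 0.2 yaw -0.0
[-0.01  0.06  0.03]
```

No contact so far. Next, step onto the spring and watch the force.

>>> move_arm(
  targets=[
    {"tx": 4, "ty": 0, "tz": 0, "yaw": 0, "hand": 1},
    {"tx": 8, "ty": 0, "tz": 0, "yaw": 0, "hand": 1},
    {"tx": 8, "ty": 0, "tz": 0, "yaw": 0, "hand": 1},
  ],
)

```text
clock: 18.58
eef_pos: [0.5341, -0.0609, 0.1107]
tool_rot: [0.11, 0.697, -0.102, 0.701]
wrist_force: [-0.7, -0.3, 2.2]
opening: 0.181
```

```bash
python3 - <<'E'
from h import *
plan(.534,-.061,.0945,72.8)
print(tool()[2]["wrist_torque"].round(2))
E
```

```text
t=18.57 p=[ 0.5341 -0.0609  0.1107] psi=72.8 tilt=0.70deg open=0.18 F=[-0.7 -0.3  2.2] q6=0.18
tx 16.2 ty -0.3 tz -0.1 yaw -0.0
[-0.04  0.21 -0.03]
```

>>> move_arm(
  targets=[
    {"tx": 5, "ty": 0, "tz": 0, "yaw": 0, "hand": 1},
    {"tx": 10, "ty": 0, "tz": 0, "yaw": 0, "hand": 1},
    {"tx": 14, "ty": 0, "tz": 0, "yaw": 0, "hand": 1},
    {"tx": 14, "ty": 0, "tz": 0, "yaw": 0, "hand": 1},
  ],
)

```text
clock: 19.08
eef_pos: [0.5343, -0.0609, 0.0969]
tool_rot: [0.11, 0.697, -0.102, 0.701]
wrist_force: [-3.4, 0.2, 9.3]
opening: 0.179
```

```bash
python3 - <<'E'
from h import *
plan(.534,-.061,.0940,72.8)
print(tool()[2]["wrist_torque"].round(2))
s=grab_frame("scene");crop(s["pixels"],275,200,120,90,6,"pics/s3.png")
magoverlay("pics/w18.png",m=(.5332,-.0610),cropit=(170,100,300,220,2.6))
E
```

```text
t=19.07 p=[ 0.5343 -0.0609  0.0969] psi=72.8 tilt=0.70deg open=0.18 F=[-3.4  0.2  9.3] q6=0.18
tx 2.9 ty -0.2 tz -0.2 yaw -0.0
[-0.1   0.65 -0.02]
pics/s3.png origin 215 155 scale 6
```

View pics/s3.png

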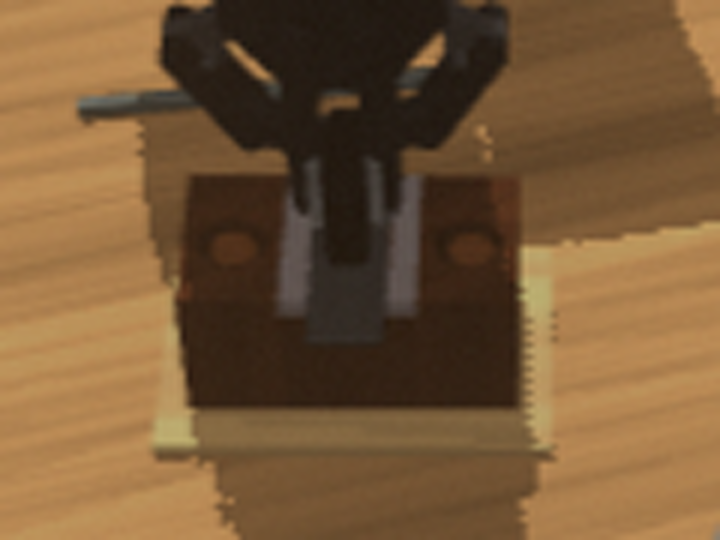

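View pics/w18.png

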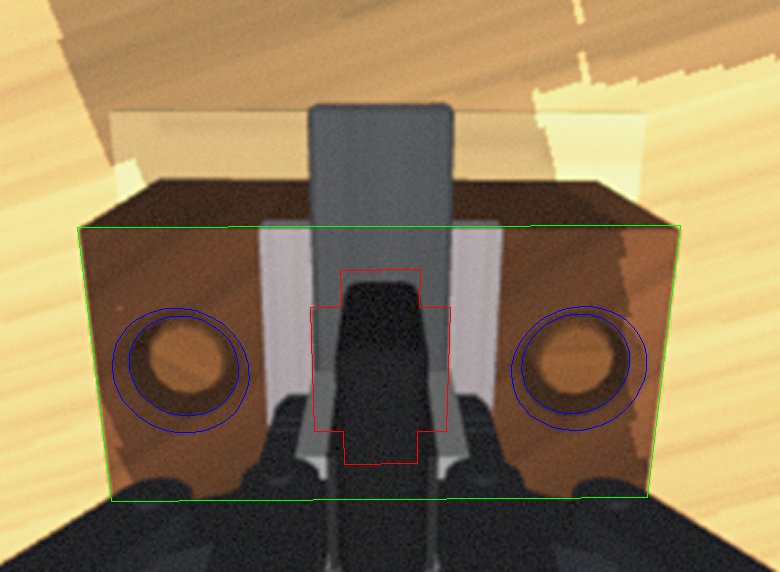

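>>> move_arm(
  targets=[
    {"tx": 0, "ty": -0.2, "tz": -0.8, "yaw": 0, "hand": 1},
    {"tx": 2, "ty": -0.2, "tz": -0.8, "yaw": 0, "hand": 1},
    {"tx": 3, "ty": -0.2, "tz": -0.8, "yaw": 0, "hand": 1},
    {"tx": 3.5, "ty": -0.2, "tz": -0.8, "yaw": 0, "hand": 1},
    {"tx": 3.5, "ty": -0.2, "tz": -0.8, "yaw": 0, "hand": 1},
  ],
)

```text
clock: 19.8
eef_pos: [0.5341, -0.0609, 0.0944]
tool_rot: [0.11, 0.697, -0.102, 0.702]
wrist_force: [-2.4, 0.4, 9.6]
opening: 0.178
```

```bash
python3 - <<'E'
from h import *
plan(.534,-.061,.0940,72.8)
print(tool()[2]["wrist_torque"].round(2))
E
```

```text
t=19.80 p=[ 0.5341 -0.0609  0.0944] psi=72.8 tilt=0.75deg open=0.18 F=[-2.4  0.4  9.6] q6=0.18
tx 0.4 ty -0.1 tz -0.1 yaw -0.0
[-0.06  0.57 -0.  ]
```

>>> move_arm(
  targets=[
    {"tx": 1, "ty": 0, "tz": -0.6, "yaw": 0, "hand": 1},
    {"tx": 1.5, "ty": 0, "tz": -0.6, "yaw": 0, "hand": 1},
    {"tx": 1.5, "ty": 0, "tz": -0.6, "yaw": 0, "hand": 1},
  ],
)

```text
clock: 20.18
eef_pos: [0.5341, -0.0609, 0.0942]
tool_rot: [0.11, 0.696, -0.102, 0.702]
wrist_force: [-4.4, 0.7, 14.9]
opening: 0.179
```

```bash
python3 - <<'E'
from h import *
plan(.534,-.061,.0940,72.8)
print(tool()[2]["wrist_torque"].round(2))
E
```

```text
t=20.18 p=[ 0.5341 -0.0609  0.0942] psi=72.8 tilt=0.79deg open=0.18 F=[-4.4  0.7 14.9] q6=0.18
tx 0.2 ty -0.2 tz -0.0 yaw -0.0
[-0.06  1.07 -0.05]
```

Home: TCP z has stopped falling (0.0942) while the force rises. Starting the clockwise twist under light pressure.

>>> move_arm(
  targets=[
    {"tx": 0.8, "ty": -0.1, "tz": 0, "yaw": 5, "hand": 1},
    {"tx": 0.8, "ty": -0.2, "tz": 0, "yaw": 12, "hand": 1},
    {"tx": 0.8, "ty": -0.3, "tz": -0.1, "yaw": 19, "hand": 1},
    {"tx": 0.8, "ty": -0.4, "tz": -0.1, "yaw": 25, "hand": 1},
  ],
)

```text
clock: 20.68
eef_pos: [0.5356, -0.0615, 0.0947]
tool_rot: [0.26, 0.656, -0.251, 0.663]
wrist_force: [-0.4, -0.6, 9.7]
opening: 0.178
```

```bash
python3 - <<'E'
from h import *
plan(.534,-.061,.0942,-17.2)
print(tool()[2]["wrist_torque"].round(2))
s=grab_frame("scene");crop(s["pixels"],275,200,120,90,6,"pics/s4.png")
E
```

```text
t=20.68 p=[ 0.5356 -0.0615  0.0947] psi=47.6 tilt=0.93deg open=0.18 F=[-0.4 -0.6  9.7] q6=0.62
tx 0.4 ty -0.7 tz -1.6 yaw 64.8
[-0.15  0.1   0.04]
pics/s4.png origin 215 155 scale 6
```

View pics/s4.png

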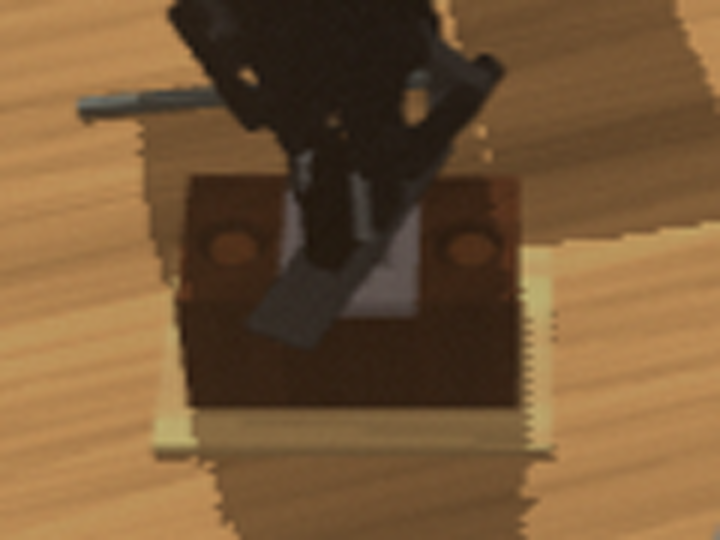

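>>> move_arm(
  targets=[
    {"tx": 1.2, "ty": -0.3, "tz": -0.4, "yaw": 8, "hand": 1},
    {"tx": 1.2, "ty": -0.6, "tz": -0.8, "yaw": 16, "hand": 1},
    {"tx": 1.2, "ty": -1, "tz": -1.2, "yaw": 24, "hand": 1},
    {"tx": 1.2, "ty": -1.2, "tz": -1.2, "yaw": 32, "hand": 1},
    {"tx": 1.2, "ty": -1.2, "tz": -1.2, "yaw": 40, "hand": 1},
  ],
)

```text
clock: 21.35
eef_pos: [0.5361, -0.0622, 0.0949]
tool_rot: [0.474, 0.527, -0.462, 0.533]
wrist_force: [0.3, -0.9, 10.5]
opening: 0.174
```

```bash
python3 - <<'E'
from h import *
plan(.5327,-.0617,.0942,-17.2)
print(tool()[2]["wrist_torque"].round(2))
E
```

```text
t=21.35 p=[ 0.5361 -0.0622  0.0949] psi=7.1 tilt=1.12deg open=0.17 F=[ 0.3 -0.9 10.5] q6=1.33
tx 0.6 ty -3.3 tz -0.9 yaw 24.3
[-0.34  0.02  0.06]
```

>>> move_arm(
  targets=[
    {"tx": 1.2, "ty": -0.5, "tz": -0.3, "yaw": 8, "hand": 1},
    {"tx": 1.5, "ty": -1, "tz": -0.6, "yaw": 16, "hand": 1},
    {"tx": 1.8, "ty": -1.5, "tz": -0.6, "yaw": 24, "hand": 1},
    {"tx": 1.8, "ty": -1.5, "tz": -0.6, "yaw": 24.5, "hand": 1},
    {"tx": 1.8, "ty": -1.5, "tz": -0.6, "yaw": 24.5, "hand": 1},
  ],
)

```text
clock: 21.98
eef_pos: [0.5352, -0.0612, 0.0948]
tool_rot: [0.577, 0.417, -0.562, 0.421]
wrist_force: [-6.1, 3.2, 19.4]
opening: 0.178
```

```bash
python3 - <<'E'
from h import *
plan(.5327,-.0617,.0942,-17.2)
print(tool()[2]["wrist_torque"].round(2),tool()[1].round(4))
s=grab_frame("scene");crop(s["pixels"],275,200,120,90,6,"pics/s5.png")
magoverlay("pics/w19.png",m=(.5332,-.0610),cropit=(170,100,300,220,2.6))
E
```

```text
t=21.98 p=[ 0.5352 -0.0612  0.0948] psi=-17.3 tilt=1.23deg open=0.18 F=[-6.1  3.2 19.4] q6=1.75
tx 0.6 ty -2.2 tz 1.2 yaw -0.1
[0.31 1.58 0.58] [[ 0.02    0.9547 -0.297 ]
 [ 0.0079 -0.2972 -0.9548]
 [-0.9998  0.0167 -0.0135]]
pics/s5.png origin 215 155 scale 6
```

View pics/s5.png

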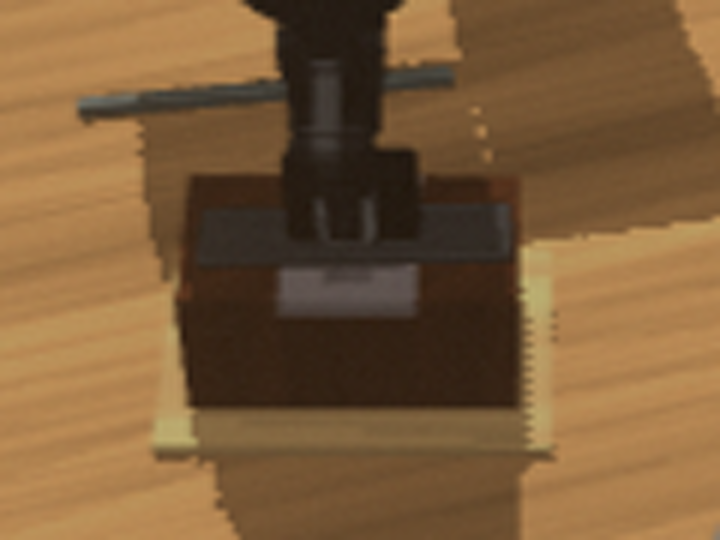

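View pics/w19.png

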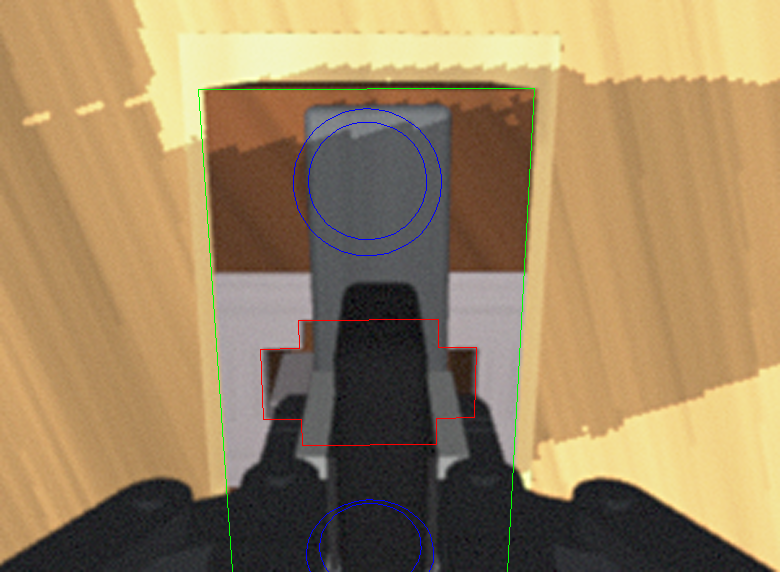

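Wings lie along the block over both bores. The keeper sits about 1.5 mm to +x, with side force and about 1° of tilt. I'll centre it and keep pressing.

>>> move_arm(
  targets=[
    {"tx": 0.8, "ty": -1, "tz": 0, "yaw": 0, "hand": 1},
    {"tx": 0.8, "ty": -1.8, "tz": 0.3, "yaw": 0, "hand": 1},
    {"tx": 1, "ty": -2, "tz": 0.3, "yaw": 0, "hand": 1},
    {"tx": 1, "ty": -2, "tz": 0.3, "yaw": 0, "hand": 1},
  ],
)

```text
clock: 22.58
eef_pos: [0.5348, -0.0611, 0.095]
tool_rot: [0.577, 0.417, -0.561, 0.422]
wrist_force: [0.3, 0.1, 8.6]
opening: 0.177
```

```bash
python3 - <<'E'
from h import *
plan(.5337,-.0617,.0942,-17.2)
print(tool()[2]["wrist_torque"].round(2),tool()[1].round(4))
E
```

```text
t=22.57 p=[ 0.5348 -0.0611  0.095 ] psi=-17.2 tilt=1.39deg open=0.18 F=[0.3 0.1 8.6] q6=1.75
tx 0.7 ty -0.9 tz 0.9 yaw -0.0
[-0.26  0.26  0.49] [[ 0.0232  0.955  -0.2957]
 [ 0.0071 -0.296  -0.9552]
 [-0.9997  0.0201 -0.0136]]
```

>>> move_arm(
  targets=[
    {"tx": 1, "ty": 0, "tz": 0, "yaw": 0, "hand": 1},
    {"tx": 2, "ty": 0.5, "tz": 0, "yaw": 0, "hand": 1},
    {"tx": 2.5, "ty": 0.8, "tz": 0, "yaw": 0, "hand": 1},
    {"tx": 2.5, "ty": 0.8, "tz": 0, "yaw": 0, "hand": 1},
  ],
)

```text
clock: 23.08
eef_pos: [0.535, -0.0612, 0.0948]
tool_rot: [0.577, 0.417, -0.561, 0.423]
wrist_force: [-11.4, 2.4, 29.0]
opening: 0.176
```

```bash
python3 - <<'E'
from h import *
plan(.5337,-.0617,.0942,-17.2)
print(tool()[2]["wrist_torque"].round(2),tool()[1].round(4))
E
```

```text
t=23.07 p=[ 0.535  -0.0612  0.0948] psi=-17.2 tilt=1.39deg open=0.18 F=[-11.4   2.4  29. ] q6=1.75
tx 0.6 ty -1.1 tz 0.9 yaw 0.0
[0.14 2.89 0.48] [[ 0.0232  0.9553 -0.2946]
 [ 0.007  -0.2948 -0.9555]
 [-0.9997  0.0201 -0.0135]]
```

>>> move_arm(
  targets=[
    {"tx": 2, "ty": 0, "tz": 0, "yaw": 0, "hand": 1},
    {"tx": 2, "ty": 0, "tz": 0, "yaw": 0, "hand": 1},
    {"tx": 2, "ty": 0, "tz": 0, "yaw": 0, "hand": 1},
  ],
)

```text
clock: 23.45
eef_pos: [0.5349, -0.0612, 0.0949]
tool_rot: [0.577, 0.417, -0.561, 0.423]
wrist_force: [-9.1, 0.9, 24.8]
opening: 0.18
```

```bash
python3 - <<'E'
from h import *
plan(.5337,-.0617,.0942,-17.2)
print(tool()[2]["wrist_torque"].round(2),tool()[1][:,0].round(4))
magoverlay("pics/w20.png",m=(.5332,-.0610),cropit=(200,110,240,180,3.3))
s=grab_frame("scene");c=cam(s)
M=s["pixels"][165:235,225:325];M=cv2.resize(M,None,fx=8,fy=8,interpolation=2)
a=np.radians(-17.2);x=np.array([np.cos(a),np.sin(a)]);y=np.array([-np.sin(a),np.cos(a)]);k=np.array([.5337,-.0607])
for z,col in((.070,(0,255,0)),(.076,(0,0,255))):
    P=[[*(k+i*.015*x+j*.062*y),z] for i,j in [(1,1),(1,-1),(-1,-1),(-1,1)]]
    cv2.polylines(M,[((proj(c,P)+.5-[225,165])*8-.5).round().astype(int)],True,col,1)
m=np.array([.5325,-.0600]);P=[[*(m+i*.035*x+j*.067*y),.07] for i,j in [(1,1),(1,-1),(-1,-1),(-1,1)]]
cv2.polylines(M,[((proj(c,P)+.5-[225,165])*8-.5).round().astype(int)],True,(255,255,0),1)
cv2.imwrite("pics/s6.png",M)
E
```

```text
t=23.45 p=[ 0.5349 -0.0612  0.0949] psi=-17.1 tilt=1.42deg open=0.18 F=[-9.1  0.9 24.8] q6=1.75
tx 0.6 ty -1.1 tz 0.9 yaw 0.1
[-0.03  2.33  0.44] [ 0.0239  0.0065 -0.9997]
```

View pics/w20.png

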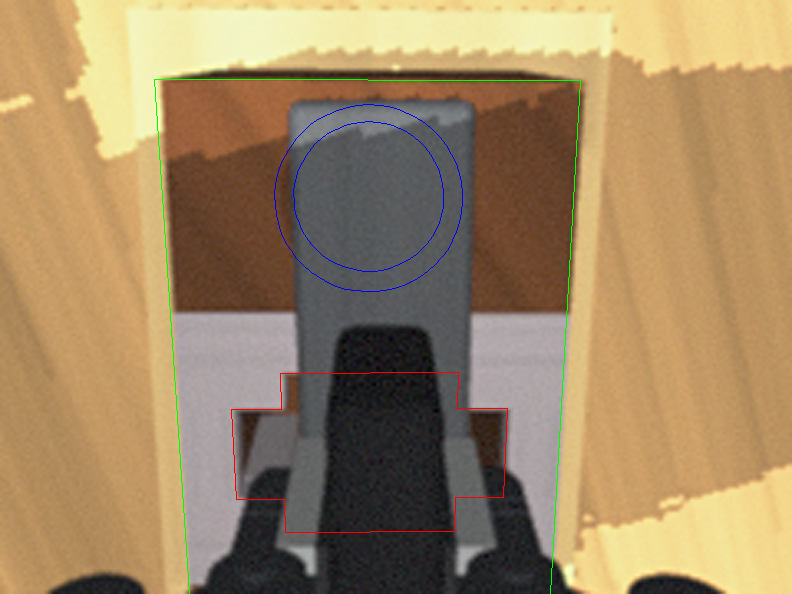

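View pics/s6.png

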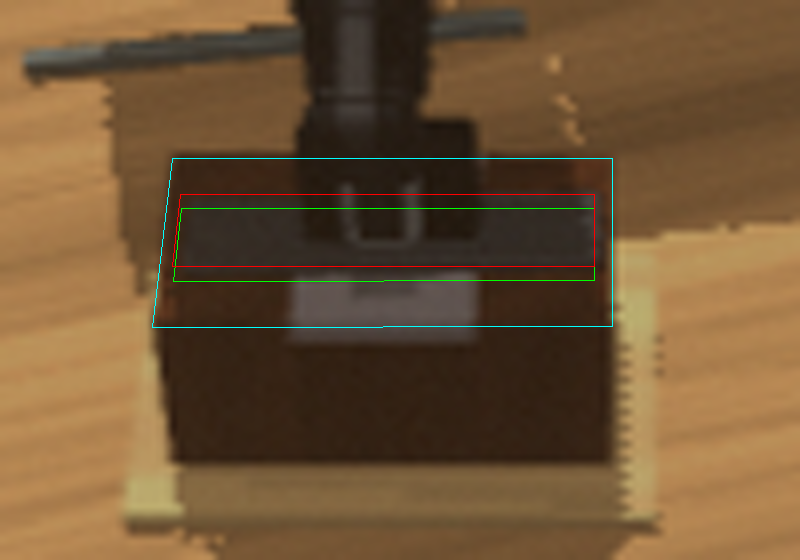

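>>> move_arm(
  targets=[
    {"tx": -1, "ty": -0.5, "tz": 0, "yaw": 0, "hand": 1},
    {"tx": -1.5, "ty": -1.5, "tz": 0.5, "yaw": 0, "hand": 1},
    {"tx": -1.5, "ty": -1.8, "tz": 0.5, "yaw": 0, "hand": 1},
    {"tx": -1.5, "ty": -1.8, "tz": 0.5, "yaw": 0, "hand": 1},
  ],
)

```text
clock: 24.05
eef_pos: [0.5342, -0.0614, 0.0967]
tool_rot: [0.577, 0.416, -0.56, 0.424]
wrist_force: [3.0, -1.7, 4.8]
opening: 0.176
```

```bash
python3 - <<'E'
from h import *
plan(.5337,-.0617,.0942,-17.2)
print(tool()[2]["wrist_torque"].round(2),tool()[1][:,0].round(4),tool()[2]["joint_positions"].round(4))
E
```

```text
t=24.05 p=[ 0.5342 -0.0614  0.0967] psi=-17.1 tilt=1.53deg open=0.18 F=[ 3.  -1.7  4.8] q6=1.75
tx 2.5 ty -0.5 tz 0.5 yaw 0.1
[-0.31 -0.69  0.06] [ 0.026   0.0062 -0.9996] [-0.1198  0.2832 -0.4401  0.8224  0.0092  1.7493]
```

>>> move_arm(
  targets=[
    {"tx": 0, "ty": -2, "tz": 0.4, "yaw": 0, "hand": 1},
    {"tx": 0, "ty": -3, "tz": 0.4, "yaw": 0, "hand": 1},
    {"tx": 0, "ty": -3, "tz": 0.4, "yaw": 0, "hand": 1},
    {"tx": 0, "ty": -3, "tz": 0.4, "yaw": 0, "hand": 1},
  ],
)

```text
clock: 24.55
eef_pos: [0.5338, -0.0613, 0.0979]
tool_rot: [0.579, 0.415, -0.559, 0.425]
wrist_force: [5.0, -2.1, 6.1]
opening: 0.176
```

```bash
python3 - <<'E'
from h import *
plan(.5337,-.0617,.0942,-17.2)
print(tool()[2]["wrist_torque"].round(2),tool()[1][:,0].round(4),tool()[2]["joint_positions"].round(4))
magoverlay("pics/w21.png",m=(.5332,-.0610),cropit=(200,110,240,180,3.3))
E
```

```text
t=24.55 p=[ 0.5338 -0.0613  0.0979] psi=-17.1 tilt=1.79deg open=0.18 F=[ 5.  -2.1  6.1] q6=1.75
tx 3.7 ty -0.1 tz 0.4 yaw 0.1
[-0.43 -1.23 -0.01] [ 0.0308  0.0053 -0.9995] [-0.1197  0.2776 -0.445   0.8182  0.0089  1.7497]
```

View pics/w21.png

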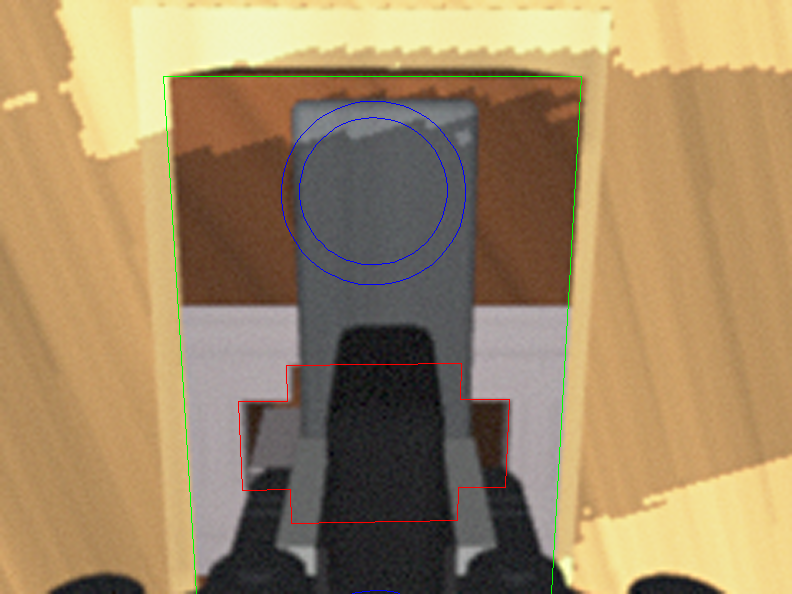

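>>> move_arm(
  targets=[
    {"tx": 1, "ty": 2, "tz": 0, "yaw": 0, "hand": 1},
    {"tx": 1, "ty": 4, "tz": 0, "yaw": 0, "hand": 1},
    {"tx": 1, "ty": 5, "tz": 0, "yaw": 0, "hand": 1},
    {"tx": 1, "ty": 5, "tz": 0, "yaw": 0, "hand": 1},
  ],
)

```text
clock: 25.1
eef_pos: [0.5347, -0.0617, 0.0965]
tool_rot: [0.577, 0.417, -0.56, 0.423]
wrist_force: [-9.6, 2.3, 15.8]
opening: 0.18
```

```bash
python3 - <<'E'
from h import *
plan(.5337,-.0617,.0942,-17.2)
print(tool()[2]["wrist_torque"].round(2),tool()[1][:,0].round(4),tool()[2]["joint_positions"].round(4))
E
```

```text
t=25.10 p=[ 0.5347 -0.0617  0.0965] psi=-17.1 tilt=1.44deg open=0.18 F=[-9.6  2.3 15.8] q6=1.75
tx 2.3 ty -1.0 tz 0.4 yaw 0.1
[0.64 2.34 0.26] [ 0.0239  0.0078 -0.9997] [-0.1211  0.2861 -0.4368  0.8251  0.0106  1.7478]
```

>>> move_arm(
  targets=[
    {"tx": 0.5, "ty": 2, "tz": 0, "yaw": 0, "hand": 1},
    {"tx": 0.5, "ty": 5, "tz": 0, "yaw": 0, "hand": 1},
    {"tx": 0.5, "ty": 5, "tz": 0, "yaw": 0, "hand": 1},
    {"tx": 0.5, "ty": 5, "tz": 0, "yaw": 0, "hand": 1},
  ],
)

```text
clock: 25.6
eef_pos: [0.5351, -0.0618, 0.0957]
tool_rot: [0.575, 0.42, -0.562, 0.421]
wrist_force: [-11.9, 2.2, 17.5]
opening: 0.177
```

```bash
python3 - <<'E'
from h import *
plan(.5337,-.0617,.0942,-17.2)
print(tool()[2]["wrist_torque"].round(2),tool()[1][:,0].round(4))
E
```

```text
t=25.60 p=[ 0.5351 -0.0618  0.0957] psi=-17.0 tilt=1.12deg open=0.18 F=[-11.9   2.2  17.5] q6=1.75
tx 1.5 ty -1.4 tz 0.4 yaw 0.2
[0.78 2.81 0.32] [ 0.0164  0.0106 -0.9998]
```

>>> move_arm(
  targets=[
    {"tx": 0.5, "ty": 2, "tz": -2, "yaw": 0, "hand": 1},
    {"tx": 0.5, "ty": 3, "tz": -4, "yaw": 0, "hand": 1},
    {"tx": 0.5, "ty": 3, "tz": -4, "yaw": 0, "hand": 1},
    {"tx": 0.5, "ty": 3, "tz": -4, "yaw": 0, "hand": 1},
  ],
)

```text
clock: 26.1
eef_pos: [0.5353, -0.0612, 0.0957]
tool_rot: [0.573, 0.42, -0.565, 0.421]
wrist_force: [-11.3, -8.2, 21.4]
opening: 0.176
```

```bash
python3 - <<'E'
from h import *
plan(.5337,-.0617,.0942,-17.2)
r=tool()[1];print(tool()[2]["wrist_torque"].round(2),r[:,0].round(4),r[2,1:].round(4))
E
```

```text
t=26.10 p=[ 0.5353 -0.0612  0.0957] psi=-17.1 tilt=0.64deg open=0.18 F=[-11.3  -8.2  21.4] q6=1.75
tx 1.5 ty -1.4 tz 1.0 yaw 0.1
[-1.75  2.85  0.3 ] [ 0.0098  0.0052 -0.9999] [ 0.0079 -0.0078]
```

>>> move_arm(
  targets=[
    {"tx": 0.5, "ty": 0.3, "tz": -2, "yaw": 0, "hand": 1},
    {"tx": 0.5, "ty": 0.3, "tz": -5, "yaw": 0, "hand": 1},
    {"tx": 0.5, "ty": 0.3, "tz": -5, "yaw": 0, "hand": 1},
    {"tx": 0.5, "ty": 0.3, "tz": -5, "yaw": 0, "hand": 1},
  ],
)

```text
clock: 26.6
eef_pos: [0.5353, -0.0606, 0.0959]
tool_rot: [0.57, 0.417, -0.568, 0.422]
wrist_force: [-8.1, -13.9, 16.7]
opening: 0.18
```

```bash
python3 - <<'E'
from h import *
plan(.5337,-.0617,.0942,-17.2)
r=tool()[1];print(tool()[2]["wrist_torque"].round(2),r[:,0].round(4),r[2,1:].round(4))
E
```

```text
t=26.60 p=[ 0.5353 -0.0606  0.0959] psi=-17.2 tilt=0.45deg open=0.18 F=[ -8.1 -13.9  16.7] q6=1.76
tx 1.7 ty -1.2 tz 1.5 yaw -0.0
[-3.07  1.68  0.14] [ 0.0067 -0.0041 -1.    ] [0.0077 0.0019]
```

>>> move_arm(
  targets=[
    {"tx": 0.5, "ty": -0.3, "tz": 0.3, "yaw": 0, "hand": 1},
    {"tx": 2, "ty": -0.3, "tz": 0.3, "yaw": 0, "hand": 1},
    {"tx": 3.5, "ty": -0.3, "tz": 0.3, "yaw": 0, "hand": 1},
    {"tx": 3.5, "ty": -0.3, "tz": 0.3, "yaw": 0, "hand": 1},
    {"tx": 3.5, "ty": -0.3, "tz": 0.3, "yaw": 0, "hand": 1},
  ],
)

```text
clock: 27.22
eef_pos: [0.5351, -0.0609, 0.0942]
tool_rot: [0.571, 0.417, -0.568, 0.422]
wrist_force: [-3.6, 0.4, 20.3]
opening: 0.178
```

```bash
python3 - <<'E'
from h import *
plan(.5337,-.0617,.0942,-17.2)
r=tool()[1];print(tool()[2]["wrist_torque"].round(2),r[:,0].round(4),r[2,1:].round(4))
magoverlay("pics/w22.png",m=(.5332,-.0610),cropit=(200,110,240,180,3.3))
E
```

```text
t=27.23 p=[ 0.5351 -0.0609  0.0942] psi=-17.2 tilt=0.51deg open=0.18 F=[-3.6  0.4 20.3] q6=1.76
tx -0.0 ty -1.1 tz 1.2 yaw -0.0
[-0.23  1.1   0.09] [ 0.0078 -0.0044 -1.    ] [0.0087 0.0019]
```

View pics/w22.png

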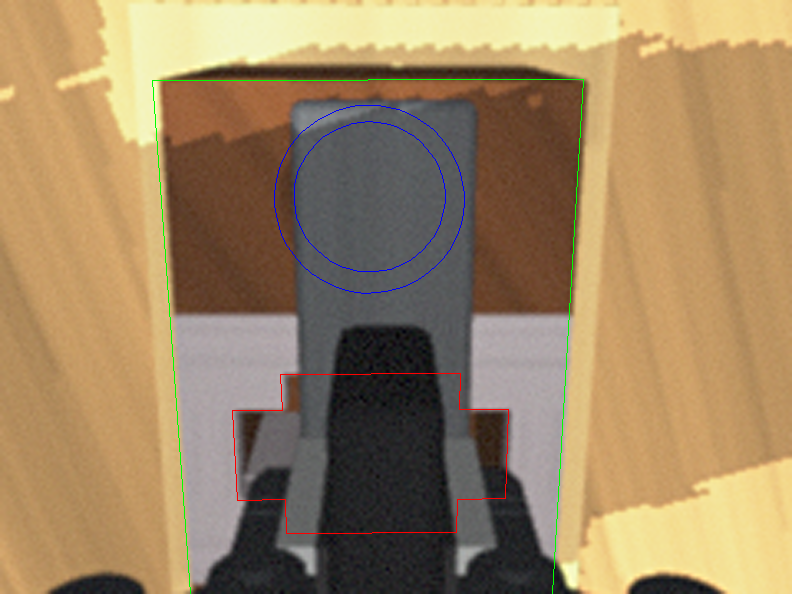

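>>> move_arm(
  targets=[
    {"tx": -1.5, "ty": -2, "tz": 0, "yaw": 0, "hand": 1},
    {"tx": -1.5, "ty": -6, "tz": 0, "yaw": 0, "hand": 1},
    {"tx": -1.5, "ty": -7, "tz": 0, "yaw": 0, "hand": 1},
    {"tx": 1, "ty": -3, "tz": 0, "yaw": 0, "hand": 1},
    {"tx": 1.8, "ty": -1.5, "tz": 0, "yaw": 0, "hand": 1},
  ],
)

```text
clock: 27.9
eef_pos: [0.5332, -0.0604, 0.0941]
tool_rot: [0.57, 0.417, -0.568, 0.422]
wrist_force: [-10.5, 2.2, 31.1]
opening: 0.18
```

```bash
python3 - <<'E'
from h import *
plan(.5337,-.0617,.0942,-17.2)
r=tool()[1];print(tool()[2]["wrist_torque"].round(2),r[:,0].round(4),r[2,1:].round(4))
magoverlay("pics/w23.png",m=(.5332,-.0610),cropit=(200,110,240,180,3.3))
E
```

```text
t=27.90 p=[ 0.5332 -0.0604  0.0941] psi=-17.2 tilt=0.47deg open=0.18 F=[-10.5   2.2  31.1] q6=1.76
tx -0.1 ty 0.8 tz 1.1 yaw -0.0
[0.14 2.58 0.03] [ 0.0072 -0.0041 -1.    ] [0.008  0.0018]
```

View pics/w23.png

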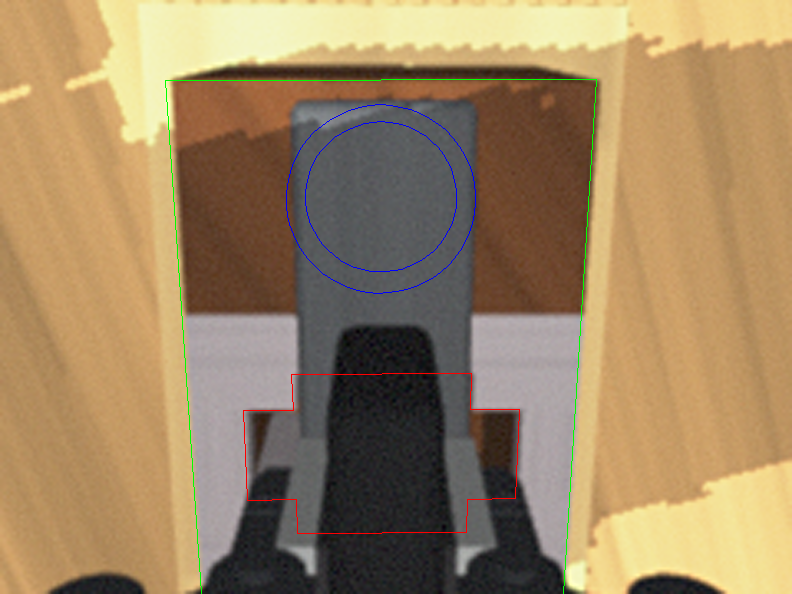

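Centred (wing at column 384, block at 383) and flat. One settling press to hold it, then a final check.

>>> move_arm(
  targets=[
    {"tx": 1, "ty": 0, "tz": 0, "yaw": 0, "hand": 1},
    {"tx": 1, "ty": 0, "tz": 0, "yaw": 0, "hand": 1},
    {"tx": 1, "ty": 0, "tz": 0, "yaw": 0, "hand": 1},
    {"tx": 1, "ty": 0, "tz": 0, "yaw": 0, "hand": 1},
  ],
)

```text
clock: 28.45
eef_pos: [0.5331, -0.0604, 0.0942]
tool_rot: [0.571, 0.417, -0.568, 0.422]
wrist_force: [-3.4, -0.2, 16.0]
opening: 0.178
```

```bash
python3 - <<'E'
from h import *
plan(.5332,-.0604,.0942,-17.2)
r=tool()[1];print(tool()[2]["wrist_torque"].round(2),r[:,0].round(4),r[2,1:].round(4))
s=grab_frame("scene");crop(s["pixels"],310,220,130,95,6,"pics/s7.png")
t=grab_frame("top");plan(.5332,-.0604,.0942,-17.2)
E
```

```text
t=28.45 p=[ 0.5331 -0.0604  0.0942] psi=-17.3 tilt=0.48deg open=0.18 F=[-3.4 -0.2 16. ] q6=1.76
tx -0.0 ty 0.1 tz -0.0 yaw -0.1
[-0.18  0.82 -0.06] [ 0.0073 -0.0043 -1.    ] [0.0082 0.0019]
pics/s7.png origin 245 172 scale 6
t=28.55 p=[ 0.5332 -0.0604  0.0942] psi=-17.3 tilt=0.49deg open=0.18 F=[-2.5  0.8 15.2] q6=1.76
tx -0.0 ty 0.0 tz -0.0 yaw -0.1
```

View pics/s7.png

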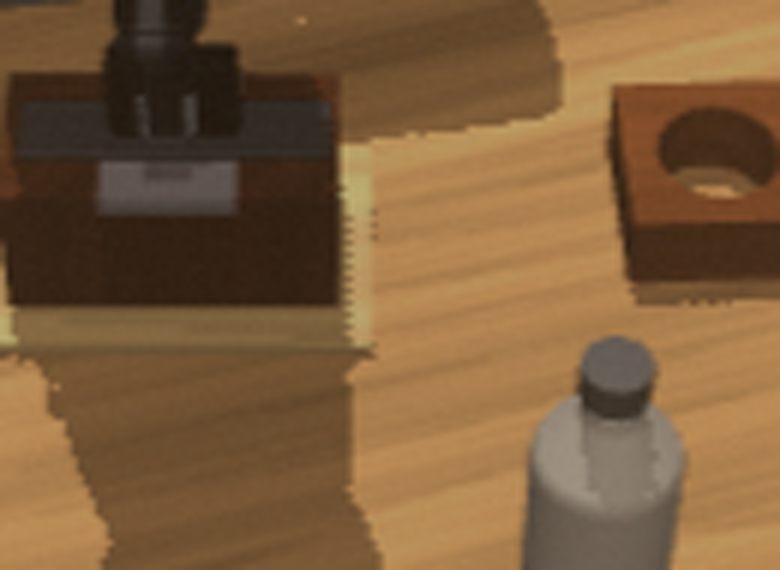

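>>> move_arm(
  targets=[
    {"tx": 1.7, "ty": 0, "tz": 0, "yaw": 0, "hand": 1},
    {"tx": 1.7, "ty": 0, "tz": 0, "yaw": 0, "hand": 1},
    {"tx": 1.7, "ty": 0, "tz": 0, "yaw": 0, "hand": 1},
  ],
)

```text
clock: 28.92
eef_pos: [0.5332, -0.0604, 0.0941]
tool_rot: [0.571, 0.416, -0.568, 0.422]
wrist_force: [-3.7, 0.7, 20.6]
opening: 0.18
```

```bash
python3 - <<'E'
from h import *
plan(.5332,-.0604,.0942,-17.2)
print(sign_off())
E
```

```text
t=28.93 p=[ 0.5332 -0.0604  0.0941] psi=-17.3 tilt=0.52deg open=0.18 F=[-3.7  0.7 20.6] q6=1.76
tx -0.1 ty 0.0 tz 0.0 yaw -0.1
the job is handed in; nothing more can be done
None
```

The job is handed in at 28.9 s. Both dowels went into their bores. The keeper was then inserted, pressed home, turned 90° clockwise, and is still held and pressed.

- **Dowels:** the wrist pictures taken before the keeper went on showed both dowels sitting in their bores. The wings cover them now, so they could not be seen at the end.
- **Keeper position:** the wings are along the block to within about 0.2° and centred within about 0.2 mm in the wrist view. The tool height (0.0941 m) matches the height where it first touched home. I pressed with about 22 N; the spring alone gives about 12 N.
- **Tilt and sideways shift:** during the twist the keeper tilted by over 1° and moved about 2 mm towards the socket wall. I lifted it 1–2 mm, levelled and centred it, and pressed it home again. Tool tilt at the end was 0.5°, close to the 0.6° when I gripped the keeper lying flat. A sideways force of about 4 N remained.
- **Flatness:** this rests on tool height, force and tilt. The scene camera is too coarse (about 2 mm per pixel) to confirm it.
- **Glue bottle:** it was standing in the last scene picture.

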